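# Close the bead tubs and pack the craft class carrier

### The arm

A 7-joint arm with a two-finger parallel gripper is mounted at the origin on the work surface. World frame = base frame: x ahead of the robot, y to its left, z up, the work surface at z = 0. Lengths are in mm, angles in rad, forces in N, time in s.
With the tool pointing down it reaches from about 400 to 875 mm from the base axis. Payload 19.3 kg.
Tool frame: the origin (TCP) lies on the centre line of the jaws, within the pads' length; the fingertips stand 14 mm ahead of it and the grasp point (between the pads) lies 5 mm behind it; z points along the fingers, y is the line along which they close (so a half turn about z gives the same grasp; the last joint's range is limited). The gripper opens to 85 mm and grips with 20 to 120 N. Pads are 22 mm wide; open, the fingers measure 114 mm over their backs; the gripper's body (76 mm by 85 mm) begins 54 mm behind the grasp point. The pads swing forward as they close: fully open they stand 13 mm farther back than shut.
Start: joints at [-1.3, 0.521, -0.036, 1.599, 0.021, 1.021, -0.113], TCP at [208.919, 589.039, 219.791] pointing down, gripper open.
Joint ranges: [-2.91, 2.91], [-0.3, 2.13], [-1.5, 1.42], [0.17, 2.43], [-1.26, 4.41], [0.16, 1.93], [-2.52, 2.52]. Speed limits (rad/s): [1.89, 1.89, 2.39, 2.39, 3.01, 3.01, 3.01].

### API

Orientations are given as a unit quaternion [w, x, y, z].
In Python, from plant import robot gives the robot as it stands.
- The arm moves only by the tool step_arm, never from a script. Its argument "motion" is a list of rows, each a list of 2 entries, a list of its own where there are three numbers: the shift along the tool's x, y, z in mm, then the turn about the tool's z in units of 6 degrees (1.0 is 6 degrees). A call has 1 to 20 rows; each row shifts and turns the commanded pose from where the row before left it, along the tool's axes as they then stand; what a row does not reach is not made up. A row lasts 1/8 s, in which the tool goes at most 62.5 mm and 10.7 degrees, less where a joint would pass 70% of its speed; a pose out of reach is approached as far as the arm can. A call is refused whole if a number of a shift passes 62.5 or a number of a turn 1, either way. A call with a gripper value outside its range is refused whole. "claw" is the finger opening in mm, from 0 to 85.4, set as the call begins (left out, the last holds). The fingers move at their own pace and stop on an object; the grip force is fixed at half the most. Time passes only in rows, so rows that do not move let the fingers close. It gives the time, the measured TCP pose, the force, the opening and the grip force at its end, in the units of the state.
- robot.state(): the state, without advancing time (a new reading comes with each control period).
- robot.camera(name): name is "scene" or "top" or "wrist"; returns the picture (384x512x3 uint8, blue, green, red); there is no depth.
- robot.get_calibration(name): a dict with "intrinsics" (3x3 intrinsics, pixels), "cam_to_world" (4x4, takes a point from camera to world coordinates). Camera axes: x right, y down, z forward; pixel columns grow to the right and rows downward; lengths in mm; the calibration is good to about 2 mm. The wrist camera is an equidistant fisheye: a pixel r from the principal point sees the ray r / f radians off the axis. A picture is of the moment at which its call begins: read the wrist's pose just before it. get_calibration takes no time and is no camera call; for the wrist camera it gives the pose at the moment of the call.
- robot.job_done(): hands the job in; it is judged then, once.
The state is a dict: "t": time; "joint_pos": joint angles; "joint_velocities": joint speeds; "effort": joint torques, N m; "tool_pos": TCP position; "ee_rot": TCP orientation; "wrist_force": force on the tool from outside, world axes, zero at the start; "torque": the same for the moment, N m; "width": opening from 0.0 (shut) to 1.0 (fully open); "finger_force": force on a finger pad.
Only numpy, scipy, OpenCV 4.12 (cv2) and the standard library are available. Lean on these libraries where they do the work, as an engineer would, in place of code of your own. Each camera call takes 0.05 s, during which the arm holds its last target. There are 200 camera calls.

### The job

Pack the carrier for the next craft class. Press the lid of every bead tub on the table fully home before that tub is lifted, then stand all the tubs upright in the tray's walled lane; also slide the thin wooden name plate along its board until its end hangs well out (about 4 cm) over the red-striped front edge, pick it up there, and lay it flat along the tray's wooden rail, centred. Tubs and plate may be done in either order; leave the glue bottle, cup, wood slice and phone alone.

Things in the scene. Friction and masses are not known exactly. Their poses are not given: they have to be found in the camera images.
- tub_red: loose white round bead tub with a red band and a red lid, 52 mm in diameter, about 0.14 kg; origin at the centre of its underside, z up. The white tub body is 60 mm high; above it a narrower black neck shows until the lid is home. May be absent (None).
- lid_red (a joint): how far (m) the red lid is pressed down on its tub: 0 to 0.005 at the start, 0.010 = fully home (hard stop, no black neck to be seen). Moves against about 7 N of friction and stays where it is left.
- lid_red_top (a point): centre of the top face of the red lid (52 mm diameter, 14 mm thick); 84 mm above the tub's underside at lid value 0, 74 mm when home.
- tub_yellow: loose white round bead tub with a yellow band and a yellow lid, 52 mm in diameter, about 0.14 kg; origin at the centre of its underside, z up. The white tub body is 60 mm high; above it a narrower black neck shows until the lid is home. May be absent (None).
- lid_yellow (a joint): how far (m) the yellow lid is pressed down on its tub: 0 to 0.005 at the start, 0.010 = fully home (hard stop, no black neck to be seen). Moves against about 7 N of friction and stays where it is left.
- lid_yellow_top (a point): centre of the top face of the yellow lid (52 mm diameter, 14 mm thick); 84 mm above the tub's underside at lid value 0, 74 mm when home.
- tub_green: loose white round bead tub with a green band and a green lid, 52 mm in diameter, about 0.14 kg; origin at the centre of its underside, z up. The white tub body is 60 mm high; above it a narrower black neck shows until the lid is home. May be absent (None).
- lid_green (a joint): how far (m) the green lid is pressed down on its tub: 0 to 0.005 at the start, 0.010 = fully home (hard stop, no black neck to be seen). Moves against about 7 N of friction and stays where it is left.
- lid_green_top (a point): centre of the top face of the green lid (52 mm diameter, 14 mm thick); 84 mm above the tub's underside at lid value 0, 74 mm when home.
- tub_blue: loose white round bead tub with a blue band and a blue lid, 52 mm in diameter, about 0.14 kg; origin at the centre of its underside, z up. The white tub body is 60 mm high; above it a narrower black neck shows until the lid is home. May be absent (None).
- lid_blue (a joint): how far (m) the blue lid is pressed down on its tub: 0 to 0.005 at the start, 0.010 = fully home (hard stop, no black neck to be seen). Moves against about 7 N of friction and stays where it is left.
- lid_blue_top (a point): centre of the top face of the blue lid (52 mm diameter, 14 mm thick); 84 mm above the tub's underside at lid value 0, 74 mm when home.
- tray: fixed carrier tray 155 x 270 mm (x, y), grey base 6 mm thick, origin at the centre of its underside, x away from the robot, y along its length. On its far half a walled lane for tubs, on its near half a raised wooden rail.
- tray_lane (a point): centre of the lane's floor, 6 mm above the table (tray x +36.5 mm). The lane is 72 mm wide (x) and 260 mm long (y) inside; its blue walls are 5 mm thick and 22 mm high above the floor. Four tubs fit in a row along y at a spacing of 64 mm.
- tray_rail (a point): centre of the top of the wooden rail, which is 30 mm wide (tray x), 120 mm long (tray y) and whose top lies 36 mm above the table, 30 mm above the tray's base (tray x -58.5 mm). The nearest lane wall begins 54 mm from the rail's centre line; nothing stands on its other side.
- board: fixed white craft board, a slab 240 x 100 x 45 mm (x, y, z), origin at the centre of its underside; its -x end is the front edge towards the robot, marked with a red stripe.
- board_edge (a point): middle of the board's red-striped front edge, at the height of its top face (45 mm above the table); the board's outside lies towards its -x.
- plate: thin plywood name plate lying on the board, 150 x 50 x 4 mm (x, y, z), 40 g, loose; origin at the centre of its underside. Starts 15 to 40 mm behind the front edge, lengthwise on the board.
- plate_head (a point): middle of the plate's front end (plate x -75 mm), at half its thickness; this end comes over the front edge first.
- glue: bystander: white glue bottle with yellow nozzle, 42 mm diameter, 105 mm high; leave it alone.
- cup: bystander: paper cup, 72 mm diameter, 85 mm high; leave it alone.
- slice: bystander: round wood slice, 110 mm diameter, 16 mm thick, lying flat; leave it alone.
- phone: bystander: black phone, 160 x 76 x 9 mm, lying flat; leave it alone.

How it is judged:
By the outcome, as a careful person would: the job done as asked, in the order asked, and still so for the second after the job is handed in, with the robot touching nothing.
Of tub_red, tub_yellow, tub_green, tub_blue only 3 to 4 are there at a start; the rules pass over those that are not, and their reading is None.
At some moment in a run one of tub_red, tub_yellow, tub_green, tub_blue may be knocked a few centimetres aside while the robot is not near it.
It also fails if it takes over 210 s, if anything falls off the work surface, if the arm or the gripper's body presses on something with over 40 N, if the wrist force passes 120 N, or if a joint passes its speed limit or range.

## Working session

There is one attempt and no reset: what is moved stays moved. The work goes in short steps, Python scripts to look and compute and a tool call to move; the robot and the scene stay as the last step left them, time stands still between calls to the robot, and variables do not carry over. Pictures are saved under pics/ and viewed, at most 14 in all, crops included, and the job is handed in when it is done.

Besides the shell and the picture viewer there is one more tool, called after "Request:" as name([rows], argument=value, ...), one row to a line, values as JSON. step_arm: Moves the arm, as the interface text tells. Its arguments: {"type":"object","properties":{"motion":{"type":"array"},"claw":{"type":"number"}},"required":["motion"]}

```bash
mkdir -p pics; ls; cat > h.py <<'E'
import numpy as np, cv2
from plant import robot
from scipy.spatial.transform import Rotation as R
def ray(cal,u,v):
    K=np.array(cal["intrinsics"]);T=np.array(cal["cam_to_world"])
    d=np.array([(u-K[0,2])/K[0,0],(v-K[1,2])/K[1,1],1.]);return T[:3,3],T[:3,:3]@d
def onz(cal,u,v,z):
    o,d=ray(cal,u,v);return o+d*(z-o[2])/d[2]
E
python3 - <<'E'
from h import *
s=robot.state();print({k:np.round(v,3) for k,v in s.items()})
for n in("scene","top"):
    im=robot.camera(n);cv2.imwrite(f"pics/{n}0.png",im)
    c=robot.get_calibration(n);print(n,np.round(c["intrinsics"],1).tolist(),np.round(c["cam_to_world"],3).tolist())
    cv2.imwrite(f"pics/{n}0b.png",cv2.resize(im,(800,600),interpolation=2))
E
```

```text
pics
{'t': np.float64(0.0), 'joint_pos': array([-1.3  ,  0.522, -0.036,  1.6  ,  0.021,  1.021, -0.113]), 'joint_velocities': array([ 0.001, -0.   , -0.001, -0.001, -0.001, -0.001,  0.001]), 'effort': array([-2.0000e-03, -9.2709e+01,  1.9790e+00, -3.6993e+01,  1.8000e-02,
        8.0000e-03,  0.0000e+00]), 'tool_pos': array([208.816, 588.725, 219.221]), 'ee_rot': array([-0.   ,  0.17 ,  0.986, -0.001]), 'wrist_force': array([0.545, 0.84 , 0.21 ]), 'torque': array([ 0.035,  0.054, -0.011]), 'finger_force': np.float64(0.0), 'width': np.float64(1.001)}
scene [[353.8, 0.0, 257.1], [0.0, 353.8, 191.5], [0.0, 0.0, 1.0]] [[0.709, 0.563, -0.425, 971.067], [0.705, -0.551, 0.446, -496.674], [0.016, -0.616, -0.788, 877.581], [0.0, 0.0, 0.0, 1.0]]
top [[491.2, 0.0, 253.9], [0.0, 491.2, 194.9], [0.0, 0.0, 1.0]] [[0.015, -0.99, 0.139, 347.737], [-1.0, -0.016, -0.002, -29.964], [0.005, -0.139, -0.99, 1426.715], [0.0, 0.0, 0.0, 1.0]]
```

View pics/top0b.png

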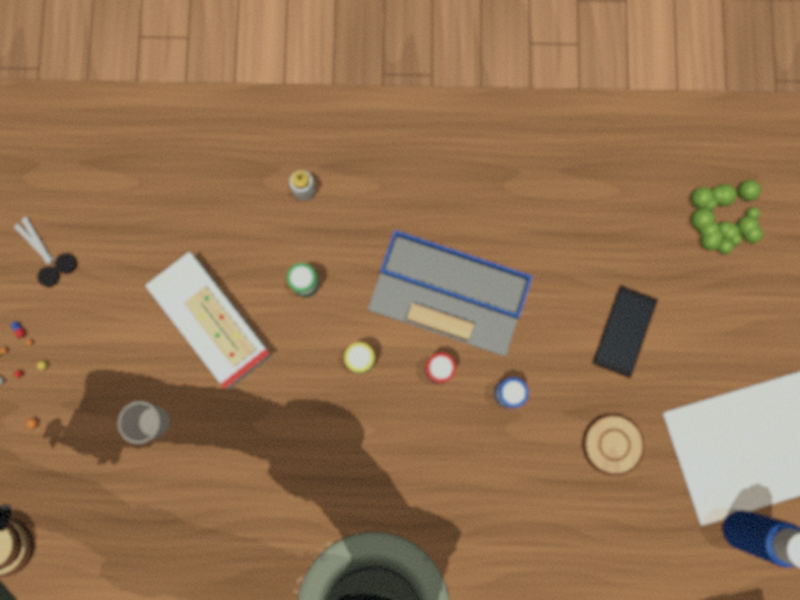

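View pics/scene0b.png

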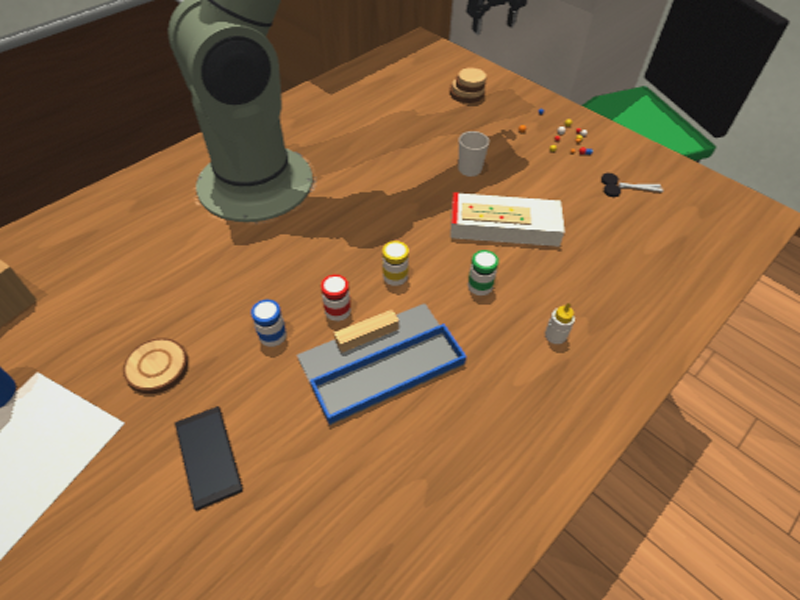

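The top view, at 800 px scale, shows these lids:
- green at (302,278)
- yellow at (360,357)
- red at (441,367)
- blue at (513,392)

The tray is around (450,293). The board with the plate is around (208,320), with its red edge at (246,367). The other things in view are glue (302,184), cup (142,422), slice (614,445) and phone (626,331). All four tubs are present.

```bash
cat >> h.py <<'E'
HUE={"red":[(0,8),(172,180)],"yellow":[(22,34)],"green":[(45,85)],"blue":[(105,128)]}
def cmask(im,c,smin=120,vmin=60):
    h=cv2.cvtColor(im,cv2.COLOR_BGR2HSV);m=np.zeros(im.shape[:2],np.uint8)
    for a,b in HUE[c]: m|=cv2.inRange(h,(a,smin,vmin),(b,255,255))
    return m
def white(im): return cv2.inRange(cv2.cvtColor(im,cv2.COLOR_BGR2HSV),(0,0,150),(180,70,255))
def comps(m,amin=10):
    n,l,st,ce=cv2.connectedComponentsWithStats(m);return [(st[i],ce[i],l==i) for i in range(1,n) if st[i][4]>=amin]
def lids(im,cal,z=80,show=False):
    """white disc whose surroundings are of the lid colour -> lid centre"""
    out={}
    k=np.ones((5,5),np.uint8)
    for st,ce,m in comps(white(im),60):
        if st[4]>900: continue
        ring=cv2.dilate(m.astype(np.uint8),k)-m.astype(np.uint8)
        for c in HUE:
            f=(cmask(im,c,90)[ring>0]>0).mean()
            if f>0.4: out[c]=(ce,st[4],f,onz(cal,*ce,z))
    return out
E
python3 - <<'E'
from h import *
c=robot.get_calibration("top");im=cv2.imread("pics/top0.png")
cs=robot.get_calibration("scene");ims=cv2.imread("pics/scene0.png")
a=lids(im,c);b=lids(ims,cs)
for k in a: print("top",k,np.round(a[k][0],1),a[k][1],round(a[k][2],2),np.round(a[k][3],1))
for k in b: print("sc",k,np.round(b[k][0],1),b[k][1],round(b[k][2],2),np.round(b[k][3],1))
# tray walls
for st,ce,m in comps(cmask(im,"blue"),60):
    pts=np.argwhere(m)[:,::-1].astype(np.float32)
    w=np.array([onz(c,u,v,28)[:2] for u,v in pts],np.float32)
    r=cv2.minAreaRect(w);print("blue",st,np.round(r[0],1),np.round(r[1],1),round(r[2],2))
for st,ce,m in comps(cmask(im,"red",100),15): 
    w=np.array([onz(c,u,v,45)[:2] for v,u in np.argwhere(m)],np.float32);r=cv2.minAreaRect(w);print("red",st,np.round(r[0],1),np.round(r[1],1),round(r[2],2))
h=cv2.cvtColor(im,cv2.COLOR_BGR2HSV)
print("hsv plate,rail,board", h[200,130],h[205,282],h[178,105],h[190,300])
out=cv2.resize(im[140:260,80:200],(600,600),interpolation=2)
o2=cv2.resize(im[140:260,230:350],(600,600),interpolation=2)
cv2.imwrite("pics/c1.png",cv2.resize(np.hstack([out,o2]),(800,400)))
E
```

```text
top yellow [229.3 228.1] 175 0.79 [444.2  32.6  80. ]
top red [281.9 234.8] 168 0.88 [ 428.3 -111.9   80. ]
top blue [328.4 250.8] 180 0.46 [ 386.7 -238.9   80. ]
sc yellow [252.5 159.5] 83 0.78 [442.5  33.4  80. ]
sc green [310.2 165.4] 96 0.69 [582.9 141.8  80. ]
sc red [213.8 181.6] 104 0.82 [ 426.4 -109.8   80. ]
sc blue [169.4 198.1] 120 0.77 [ 385.1 -238.    80. ]
blue [252 149  87  34 138] [ 637.6 -152.6] [262.8  16.6] 70.49
blue [245 171  87  32 123] [ 569.6 -130.1] [262.2   8.3] 72.02
blue [463 328  46  34 635] [ 141.3 -676.5] [120.   71.1] 74.85
red [  9 210   7   7  34] [479.4 646.9] [14.3 18.4] 28.47
red [142 224  31  25 156] [421.7 237.6] [ 12.4 104.5] 40.13
red [272 225  20  21 143] [ 429.8 -112.8] [56.2 53.5] 0.59
red [  9 237   6   5  23] [406.6 643.1] [11.2 14.2] 0.9
hsv plate,rail,board [ 26  76 202] [ 21  81 201] [ 45  10 208] [108  52 143]
```

View pics/c1.png

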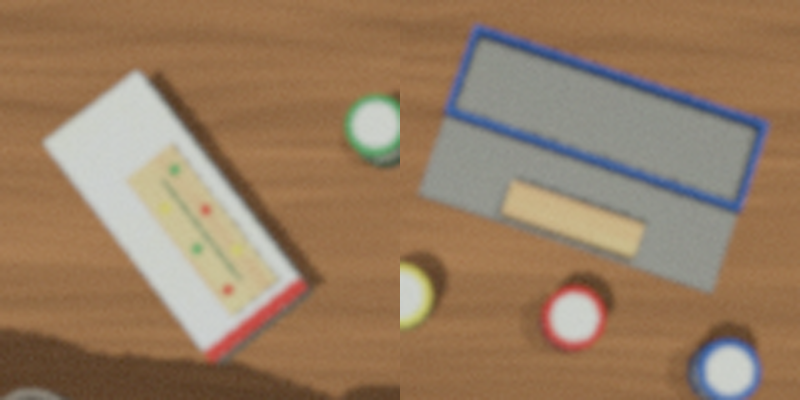

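The crop shows the plate on the board at roughly (200,230), off the board's centre line towards its right side. The red stripe runs from (207,355) to (305,285). The wooden rail in the tray runs from (505,195) to (643,240).

```bash
cat >> h.py <<'E'
def tan(im):
    h=cv2.cvtColor(im,cv2.COLOR_BGR2HSV);return cv2.inRange(h,(16,50,165),(35,140,255))
def rectz(m,cal,z):
    k=np.ones((7,7),np.uint8);m=cv2.morphologyEx(m,cv2.MORPH_CLOSE,k)
    cs,_=cv2.findContours(m,cv2.RETR_EXTERNAL,cv2.CHAIN_APPROX_NONE)
    k=max(cs,key=cv2.contourArea)[:,0,:]
    M=cv2.moments(k);ce=onz(cal,M["m10"]/M["m00"],M["m01"]/M["m00"],z)
    return cv2.minAreaRect(np.array([onz(cal,u,v,z)[:2] for u,v in k],np.float32)),ce
def crop(m,x0,x1,y0,y1):
    o=np.zeros_like(m);o[y0:y1,x0:x1]=m[y0:y1,x0:x1];return o
E
python3 - <<'E'
from h import *
c=robot.get_calibration("top");im=cv2.imread("pics/top0.png")
p=lambda n,r:print(n,np.round(r[0][0],1),np.round(r[0][1],1),round(r[0][2],1),"centroid",np.round(r[1],1))
p("plate",rectz(crop(tan(im),100,175,170,245),c,49))
p("rail",rectz(crop(tan(im),255,310,185,225),c,36))
m=crop(cmask(im,"blue"),230,345,145,215);p("walls",rectz(m,c,28))
h=cv2.cvtColor(im,cv2.COLOR_BGR2HSV)
p("board",rectz(crop(cv2.inRange(h,(0,0,165),(180,140,255)),85,180,155,255),c,45))
g=crop(cmask(im,"green",70),180,205,165,192);p("green",rectz(g,c,78))
for z in (35,45):
  r,_=rectz(crop(cmask(im,"red",100),135,180,220,255),c,z);print(np.round(cv2.boxPoints(r),1).tolist())
cs=robot.get_calibration("scene");ims=cv2.imread("pics/scene0.png")
p("plate s",rectz(crop(tan(ims),285,350,115,155),cs,49))
p("rail s",rectz(crop(tan(ims),205,262,195,228),cs,36))
p("stripe s",rectz(crop(cmask(ims,"red",100),280,300,115,160),cs,45))
cv2.imwrite("pics/x.png",crop(tan(ims),285,350,115,155))
E
```

```text
plate [498.4 286.6] [146.1  46.9] 39.5 centroid [497.9 286.4  49. ]
rail [ 514.7 -112.7] [120.7  30. ] 72.3 centroid [ 515.1 -112.7   36. ]
walls [ 637.6 -152.6] [262.8  16.6] 70.5 centroid [ 641.6 -146.6   28. ]
board [488.3 340.5] [241.7 173.8] 39.5 centroid [508.7 320.8  45. ]
green [583.8 137.1] [48.1 50.3] 0.9 centroid [584.6 137.8  78. ]
[[383.5, 275.70001220703125], [451.29998779296875, 195.3000030517578], [460.8999938964844, 203.3000030517578], [393.0, 283.79998779296875]]
[[383.20001220703125, 273.6000061035156], [450.6000061035156, 193.6999969482422], [460.1000061035156, 201.6999969482422], [392.70001220703125, 281.5]]
plate s [487.9 299. ] [149.4  86.1] 40.2 centroid [495.5 290.9  49. ]
rail s [ 514.1 -113.7] [130.3  30.4] 71.3 centroid [ 513.7 -114.8   36. ]
stripe s [420.9 239. ] [ 13.4 101.3] 39.3 centroid [422.1 237.9  45. ]
```

Request:
step_arm([
  [[0,0,0],1],
  [[0,0,0],1],
  [[0,0,0],1],
  [[0,0,0],1],
  [[0,0,0],1],
  [[0,0,0],1],
  [[0,0,0],1],
  [[0,0,0],1],
  [[0,0,0],1],
  [[0,0,0],1],
  [[0,0,0],1],
  [[0,0,0],1],
  [[0,0,0],1],
  [[0,0,0],1],
  [[0,0,0],0.7],
  [[0,0,0],0],
], claw=0)

```text
t: 2.1
tool_pos: [208.7, 588.9, 219.5]
ee_rot: [0.0, 0.807, 0.59, -0.0]
wrist_force: [-0.4, -0.1, 0.0]
width: 0.001
finger_force: 0.0
```

```bash
cat >> h.py <<'E'
def go(*t,s=None):
    """tool-frame shift from measured TCP to world target"""
    s=s or robot.state();w,x,y,z=s["ee_rot"];M=R.from_quat([x,y,z,w]).as_matrix()
    a=np.degrees(np.arctan2(M[1,1],M[0,1]))
    return "t%.1f pos %s yaw %.2f F %s w %.3f | d %s"%(s["t"],np.round(s["tool_pos"],1),a,np.round(s["wrist_force"],1),s["width"],np.round(M.T@(np.array(t)-s["tool_pos"]),1))
E
python3 -c "
from h import *
print(go(584.5,140.5,130),robot.state()['joint_pos'])"
```

```text
t2.1 pos [208.7 588.9 219.5] yaw -17.69 F [-0.4 -0.1  0. ] w 0.001 | d [-313.   494.3   89.8] [-1.55444564  0.54547468  0.34497511  1.61436999 -0.20733336  1.01865792
 -1.45514955]
```

Request:
step_arm([
  [[-26,41,7.5],0],
  [[-26,41,7.5],0],
  [[-26,41,7.5],0],
  [[-26,41,7.5],0],
  [[-26,41,7.5],0],
  [[-26,41,7.5],0],
  [[-26,41,7.5],0],
  [[-26,41,7.5],0],
  [[-26,41,7.5],0],
  [[-26,41,7.5],0],
  [[-26,42,7.5],0],
  [[-27,42,7],0],
  [[0,0,0],0],
  [[0,0,0],0],
  [[0,0,0],0],
  [[0,0,0],0],
])

```text
t: 4.1
tool_pos: [583.8, 141.4, 130.5]
ee_rot: [-0.0, 0.807, 0.59, 0.0]
wrist_force: [-0.7, 0.4, -0.6]
width: 0.005
finger_force: 0.0
```

```bash
python3 -c "
from h import *
print(go(584.5,140.5,130))"
```

```text
t4.1 pos [583.8 141.4 130.5] yaw -17.63 F [-0.7  0.4 -0.6] w 0.005 | d [-0.7  0.9  0.5]
```

Request:
step_arm([
  [[-0.7,0.9,10],0],
  [[0,0,10],0],
  [[0,0,8],0],
  [[0,0,4],0],
  [[0,0,3],0],
  [[0,0,2],0],
  [[0,0,2],0],
  [[0,0,2],0],
  [[0,0,1],0],
  [[0,0,0],0],
])

```text
t: 5.35
tool_pos: [584.8, 139.5, 88.3]
ee_rot: [-0.0, 0.808, 0.59, -0.0]
wrist_force: [-0.2, -0.1, -0.2]
width: 0.0
finger_force: 0.0
```

Request:
step_arm([
  [[0,0,1],0],
  [[0,0,1],0],
  [[0,0,1],0],
  [[0,0,0],0],
  [[0,0,0],0],
])

```text
t: 5.98
tool_pos: [584.8, 139.6, 85.3]
ee_rot: [0.0, 0.808, 0.59, -0.0]
wrist_force: [-0.7, 0.6, -1.0]
width: 0.001
finger_force: 0.0
```

```bash
python3 - <<'E'
from h import *
ims=robot.camera("scene");imt=robot.camera("top");imw=robot.camera("wrist")
o=[cv2.resize(i,(400,300)) for i in(imt,imw)]
c=cv2.resize(ims[100:250,210:410],(800,600),interpolation=2);c=cv2.resize(c,(400,300))
cv2.imwrite("pics/p1.png",np.vstack([np.hstack(o),np.hstack([c,c*0])]))
E
```

```text
(no output)
```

View pics/p1.png

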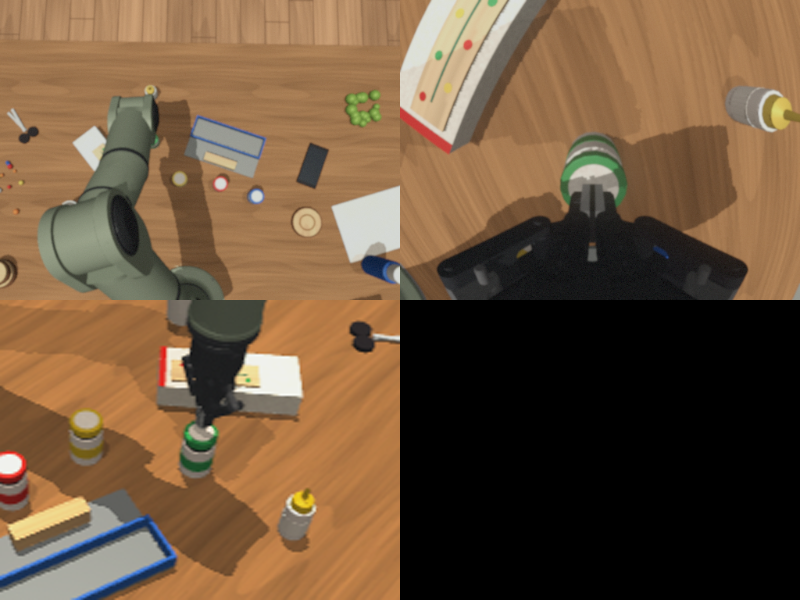

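The wrist view shows the closed fingertips over the centre of the green lid, around (590,185). There is no clear force yet, so I'll continue in small steps.

Request:
step_arm([
  [[0,0,1],0],
  [[0,0,1],0],
  [[0,0,0],0],
])

```text
t: 6.5
tool_pos: [584.7, 139.5, 83.2]
ee_rot: [-0.0, 0.808, 0.59, -0.0]
wrist_force: [0.6, 0.4, -0.6]
width: -0.002
finger_force: 0.0
```

Request:
step_arm([
  [[0,0,1],0],
  [[0,0,1],0],
  [[0,0,0],0],
])

```text
t: 6.88
tool_pos: [584.7, 139.5, 81.2]
ee_rot: [-0.0, 0.808, 0.59, -0.0]
wrist_force: [-0.5, -0.8, -0.0]
width: 0.003
finger_force: 0.0
```

```bash
python3 - <<'E'
from h import *
imw=robot.camera("wrist");ims=robot.camera("scene")
a=cv2.resize(imw[160:310,170:320],(400,400),interpolation=2);b=cv2.resize(ims[135:195,280:340],(400,400),interpolation=2)
cv2.imwrite("pics/p2.png",np.hstack([a,b]))
E
```

```text
(no output)
```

View pics/p2.png

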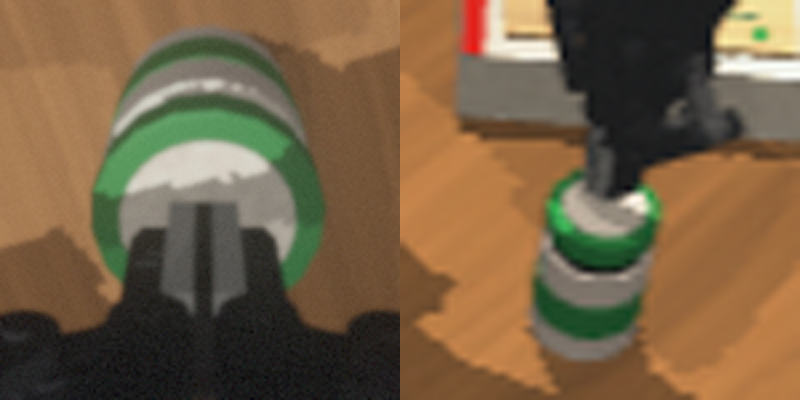

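The black neck is still visible at right-hand (600,255). The tips are just at the lid, so I keep going.

Request:
step_arm([
  [[0,0,1],0],
  [[0,0,1],0],
  [[0,0,0],0],
])

```text
t: 7.35
tool_pos: [584.7, 139.5, 79.2]
ee_rot: [-0.0, 0.808, 0.59, -0.0]
wrist_force: [0.6, -0.6, -0.4]
width: -0.003
finger_force: 0.0
```

Request:
step_arm([
  [[0,0,1],0],
  [[0,0,1],0],
  [[0,0,0],0],
])

```text
t: 7.72
tool_pos: [584.8, 139.5, 77.2]
ee_rot: [-0.0, 0.808, 0.59, -0.0]
wrist_force: [-0.2, -0.3, -1.0]
width: -0.004
finger_force: 0.0
```

Request:
step_arm([
  [[0,0,1],0],
  [[0,0,1],0],
  [[0,0,0],0],
])

```text
t: 8.1
tool_pos: [584.8, 139.5, 75.2]
ee_rot: [-0.0, 0.808, 0.59, -0.0]
wrist_force: [0.4, 0.6, 0.2]
width: 0.003
finger_force: 0.0
```

```bash
python3 - <<'E'
from h import *
cs=robot.get_calibration("scene");ims=robot.camera("scene");imw=robot.camera("wrist")
K=np.array(cs["intrinsics"]);T=np.linalg.inv(np.array(cs["cam_to_world"]))
for z in (55,61,65,70,75,80,85):
    p=T@np.array([584.8,139.5,z,1]);q=K@p[:3];print(z,np.round(q[:2]/q[2],1))
cw=robot.get_calibration("wrist");print(np.round(cw["cam_to_world"],2).tolist(),np.round(cw["intrinsics"],1).tolist())
print(lids(ims,cs).get("green"))
a=cv2.resize(imw[160:310,170:320],(400,400),interpolation=2);b=cv2.resize(ims[135:195,280:340],(400,400),interpolation=0)
cv2.imwrite("pics/p3.png",np.hstack([a,b]))
E
```

```text
55 [309.2 171.6]
61 [309.4 170.3]
65 [309.6 169.4]
70 [309.8 168.4]
75 [310.  167.3]
80 [310.2 166.2]
85 [310.5 165.1]
[[0.95, -0.29, -0.09, 605.85], [-0.3, -0.91, -0.28, 211.89], [-0.0, 0.3, -0.96, 229.82], [0.0, 0.0, 0.0, 1.0]] [[297.3, 0.0, 245.9], [0.0, 297.3, 195.0], [0.0, 0.0, 1.0]]
None
```

View pics/p3.png

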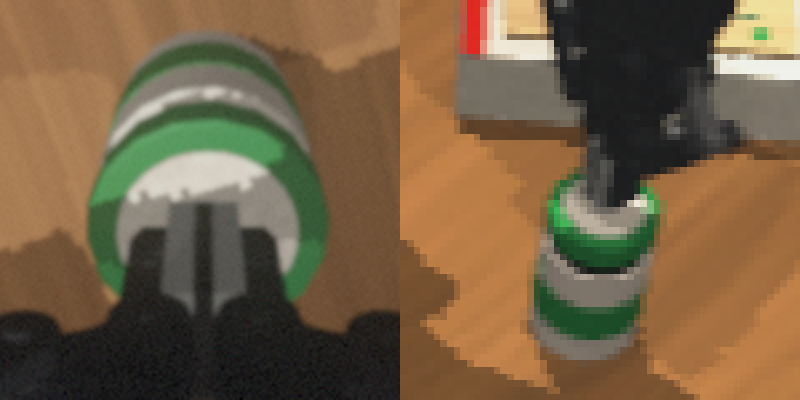

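The neck is still visible and the lid hasn't moved. The tips appear to be about 80 mm up, so I continue slowly.

Request:
step_arm([
  [[0,0,1],0],
  [[0,0,1],0],
  [[0,0,0],0],
])

```text
t: 8.57
tool_pos: [584.7, 139.5, 73.2]
ee_rot: [-0.0, 0.808, 0.59, -0.0]
wrist_force: [-0.4, 0.5, 0.5]
width: 0.0
finger_force: 0.0
```

Request:
step_arm([
  [[0,0,1],0],
  [[0,0,1],0],
  [[0,0,0],0],
])

```text
t: 8.95
tool_pos: [584.8, 139.5, 71.2]
ee_rot: [0.0, 0.808, 0.59, -0.0]
wrist_force: [-0.6, 0.7, 0.0]
width: 0.0
finger_force: 0.0
```

Request:
step_arm([
  [[0,0,1],0],
  [[0,0,1],0],
  [[0,0,0],0],
])

```text
t: 9.32
tool_pos: [584.9, 139.6, 69.5]
ee_rot: [0.0, 0.808, 0.59, 0.0]
wrist_force: [-0.5, -0.5, 4.1]
width: 0.001
finger_force: 2.1
```

Request:
step_arm([
  [[0,0,1],0],
  [[0,0,1],0],
  [[0,0,0],0],
])

```text
t: 9.7
tool_pos: [584.9, 139.5, 67.5]
ee_rot: [0.0, 0.808, 0.59, 0.0]
wrist_force: [-0.3, -0.3, 4.8]
width: -0.004
finger_force: 2.3
```

Request:
step_arm([
  [[0,0,1],0],
  [[0,0,1],0],
  [[0,0,0],0],
])

```text
t: 10.07
tool_pos: [584.8, 139.6, 65.4]
ee_rot: [0.0, 0.808, 0.59, 0.0]
wrist_force: [-1.0, 0.1, 4.5]
width: 0.003
finger_force: 2.3
```

Request:
step_arm([
  [[0,0,1],0],
  [[0,0,1],0],
  [[0,0,0],0],
])

```text
t: 10.45
tool_pos: [584.9, 139.5, 63.4]
ee_rot: [0.0, 0.808, 0.59, 0.0]
wrist_force: [-0.4, -0.1, 5.2]
width: -0.001
finger_force: 2.3
```

Request:
step_arm([
  [[0,0,1],0],
  [[0,0,1],0],
  [[0,0,0],0],
])

```text
t: 10.82
tool_pos: [585.1, 139.6, 62.4]
ee_rot: [-0.0, 0.808, 0.59, 0.0]
wrist_force: [-6.6, -0.4, 22.9]
width: 0.004
finger_force: 11.6
```

Request:
step_arm([
  [[0,0,0.8],0],
  [[0,0,0],0],
])

```text
t: 11.08
tool_pos: [585.4, 139.6, 62.3]
ee_rot: [0.0, 0.808, 0.59, 0.001]
wrist_force: [-9.0, -1.2, 36.1]
width: 0.0
finger_force: 17.8
```

Request:
step_arm([
  [[0,0,0.8],0],
  [[0,0,0],0],
])

```text
t: 11.32
tool_pos: [585.6, 139.7, 62.2]
ee_rot: [0.0, 0.808, 0.59, 0.001]
wrist_force: [-12.9, -2.1, 47.6]
width: -0.002
finger_force: 23.9
```

Request:
step_arm([
  [[0,0,-5],0],
  [[0,0,-20],0],
  [[0,0,-25],0],
  [[-24,-17,0],0],
  [[-24,-17,0],0],
  [[-24,-17,0],0],
  [[-24,-17,0],0],
  [[-24,-17,0],0],
  [[-24.6,-17,0],0],
  [[0,0,15],0],
  [[0,0,15],0],
  [[0,0,4],0],
  [[0,0,0],0],
])

```text
t: 12.95
tool_pos: [443.8, 32.8, 76.1]
ee_rot: [0.0, 0.808, 0.59, 0.0]
wrist_force: [-0.2, 1.2, 0.1]
width: 0.007
finger_force: 0.0
```

```bash
python3 - <<'E'
from h import *
print(go(443.8,32.8,62.3))
c=robot.get_calibration("top");im=robot.camera("top");a=lids(im,c)
for k in a: print("top",k,np.round(a[k][0],1),a[k][1],np.round(a[k][3],1))
im=robot.camera("scene");a=lids(im,robot.get_calibration("scene"))
for k in a: print("sc",k,np.round(a[k][0],1),a[k][1],np.round(a[k][3],1))
E
```

```text
t12.9 pos [443.8  32.8  76.1] yaw -17.73 F [-0.2  1.2  0.1] w 0.007 | d [-0.   0.  13.8]
top red [282.3 234.7] 157 [ 428.6 -112.9   80. ]
top blue [328.5 250.9] 186 [ 386.5 -239.3   80. ]
sc green [310.  167.1] 94 [586.6 136.   80. ]
sc red [213.6 181.7] 100 [ 426.4 -110.3   80. ]
sc blue [169.4 198.1] 120 [ 385.1 -238.    80. ]
```

Request:
step_arm([
  [[0,0,2],0],
  [[0,0,1.5],0],
  [[0,0,1.5],0],
  [[0,0,1.5],0],
  [[0,0,1.5],0],
  [[0,0,1.5],0],
  [[0,0,1.5],0],
  [[0,0,1.5],0],
  [[0,0,1.3],0],
  [[0,0,0.8],0],
  [[0,0,0.7],0],
  [[0,0,0],0],
])

```text
t: 14.55
tool_pos: [444.0, 32.9, 62.0]
ee_rot: [-0.0, 0.808, 0.589, 0.001]
wrist_force: [-12.2, -0.9, 58.0]
width: 0.002
finger_force: 29.6
```

Request:
step_arm([
  [[0,0,-5],0],
  [[0,0,-20],0],
  [[0,0,-25],0],
  [[-24,5,0],0],
  [[-24,5,0],0],
  [[-24,5,0],0],
  [[-24,5,0],0],
  [[-24,5,0],0],
  [[-23,4.6,0],0],
  [[0,0,15],0],
  [[0,0,15],0],
  [[0,0,4],0],
  [[0,0,0],0],
])

```text
t: 16.18
tool_pos: [428.2, -112.4, 76.4]
ee_rot: [-0.0, 0.808, 0.59, -0.0]
wrist_force: [0.7, 0.0, 0.6]
width: -0.003
finger_force: 0.0
```

Request:
step_arm([
  [[0,0,2],0],
  [[0,0,1.5],0],
  [[0,0,1.5],0],
  [[0,0,1.5],0],
  [[0,0,1.5],0],
  [[0,0,1.5],0],
  [[0,0,1.5],0],
  [[0,0,1.5],0],
  [[0,0,1],0],
  [[0,0,0],0],
])

```text
t: 17.42
tool_pos: [428.3, -112.4, 62.9]
ee_rot: [0.0, 0.808, 0.59, 0.0]
wrist_force: [-0.6, 0.5, 2.0]
width: -0.001
finger_force: 1.1
```

Request:
step_arm([
  [[0,0,0.6],0],
  [[0,0,0.6],0],
  [[0,0,0],0],
])

```text
t: 17.8
tool_pos: [428.4, -112.4, 62.3]
ee_rot: [0.0, 0.808, 0.59, 0.0]
wrist_force: [-5.4, 2.1, 25.1]
width: 0.003
finger_force: 12.4
```

Request:
step_arm([
  [[0,0,0.6],0],
  [[0,0,0],0],
])

```text
t: 18.05
tool_pos: [428.6, -112.4, 62.2]
ee_rot: [0.0, 0.808, 0.59, 0.001]
wrist_force: [-7.1, 2.4, 41.3]
width: 0.0
finger_force: 20.3
```

Request:
step_arm([
  [[0,0,-5],0],
  [[0,0,-20],0],
  [[0,0,-25],0],
  [[-22,0,0],0],
  [[-22,0,0],0],
  [[-22,0,0],0],
  [[-22,-1,0],0],
  [[-22,-1,0],0],
  [[-23,0,0],0],
  [[0,0,15],0],
  [[0,0,15],0],
  [[0,0,4],0],
  [[0,0,0],0],
])

```text
t: 19.68
tool_pos: [385.7, -238.0, 76.7]
ee_rot: [-0.0, 0.807, 0.59, -0.0]
wrist_force: [-0.2, -0.1, -0.0]
width: 0.001
finger_force: 0.0
```

Request:
step_arm([
  [[0,0,2],0],
  [[0,0,1.5],0],
  [[0,0,1.5],0],
  [[0,0,1.5],0],
  [[0,0,1.5],0],
  [[0,0,1.5],0],
  [[0,0,1.5],0],
  [[0,0,1.5],0],
  [[0,0,1],0],
  [[0,0,0.6],0],
  [[0,0,0.6],0],
  [[0,0,0],0],
])

```text
t: 21.18
tool_pos: [385.9, -238.5, 62.5]
ee_rot: [0.0, 0.808, 0.59, 0.0]
wrist_force: [-0.6, 0.4, 6.9]
width: -0.003
finger_force: 3.2
```

Request:
step_arm([
  [[0,0,0.5],0],
  [[0,0,0],0],
])

```text
t: 21.42
tool_pos: [386.0, -238.5, 62.4]
ee_rot: [0.0, 0.808, 0.59, 0.0]
wrist_force: [-3.0, 2.4, 18.6]
width: 0.0
finger_force: 9.5
```

Request:
step_arm([
  [[0,0,0.5],0],
  [[0,0,0],0],
  [[0,0,-10],0],
  [[0,0,-20],0],
  [[0,0,-20],0],
  [[0,0,0],0],
])

```text
t: 22.18
tool_pos: [386.5, -238.7, 112.4]
ee_rot: [0.001, 0.808, 0.59, 0.001]
wrist_force: [0.1, -0.0, -0.3]
width: 0.001
finger_force: 0.0
```

Request:
step_arm([
  [[0,0,0],0],
  [[0,0,0],0],
  [[0,0,0],0],
  [[0,0,0],0],
  [[0,0,0],0],
  [[0,0,0],0],
  [[0,0,0],0],
  [[0,0,0],0],
], claw=85)

```text
t: 23.18
tool_pos: [385.9, -238.4, 111.4]
ee_rot: [0.0, 0.808, 0.59, -0.0]
wrist_force: [-0.3, -0.4, 0.5]
width: 0.997
finger_force: 0.0
```

```bash
python3 - <<'E'
from h import *
print(go(386.3,-238.8,8))
imt=robot.camera("top");ims=robot.camera("scene");imw=robot.camera("wrist")
a=lids(imt,robot.get_calibration("top"),74)
for k in a: print("top",k,np.round(a[k][0],1),a[k][1],np.round(a[k][3],1))
a=lids(ims,robot.get_calibration("scene"),74)
for k in a: print("sc",k,np.round(a[k][0],1),a[k][1],np.round(a[k][3],1))
b=cv2.resize(ims[130:230,150:340],(760,400),interpolation=2)
cv2.imwrite("pics/p4.png",np.vstack([b,np.hstack([cv2.resize(imw,(267,200)),np.zeros((200,493,3),np.uint8)])]))
E
```

```text
t23.2 pos [ 385.9 -238.4  111.4] yaw -17.72 F [-0.3 -0.4  0.5] w 0.997 | d [ -0.2   0.5 103.4]
top yellow [229.5 228.3] 173 [444.2  32.3  74. ]
top red [278.8 233.2] 76 [ 432.8 -103.6   74. ]
sc yellow [252.6 160.9] 88 [442.9  33.4  74. ]
sc green [309.9 167.1] 95 [583.5 140.7  74. ]
sc blue [242.3 217.5] 800 [ 572.7 -134.4   74. ]
```

View pics/p4.png

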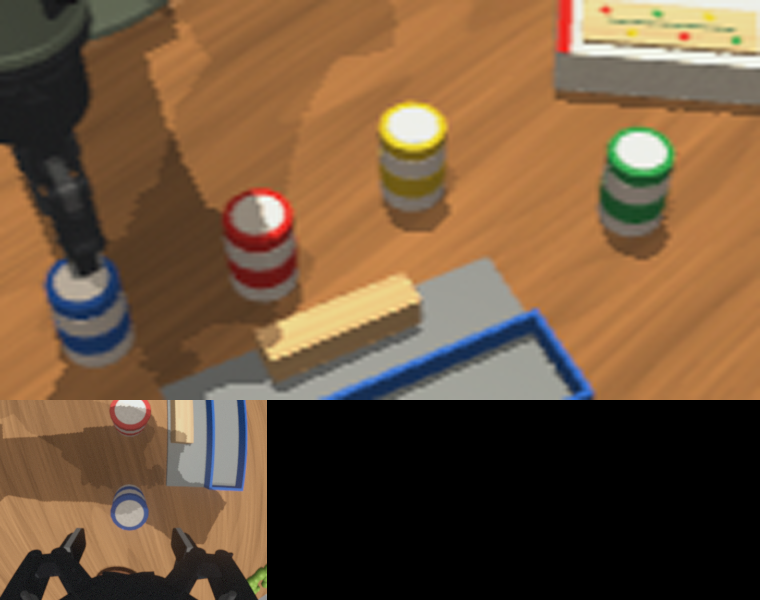

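All four lids are home, with no black neck showing on any tub. The blue tub at (129,508) lies between the open fingers. I'll descend and grip.

Request:
step_arm([
  [[0,0.5,15],0],
  [[0,0,15],0],
  [[0,0,15],0],
  [[0,0,15],0],
  [[0,0,15],0],
  [[0,0,10],0],
  [[0,0,8],0],
  [[0,0,5],0],
  [[0,0,5],0],
  [[0,0,0],0],
])

```text
t: 24.58
tool_pos: [386.3, -238.6, 8.3]
ee_rot: [-0.0, 0.808, 0.59, -0.0]
wrist_force: [0.4, -0.4, 0.1]
width: 0.996
finger_force: 0.0
```

Request:
step_arm([
  [[0,0,0],0],
  [[0,0,0],0],
  [[0,0,0],0],
  [[0,0,0],0],
  [[0,0,0],0],
  [[0,0,0],0],
  [[0,0,0],0],
], claw=0)

```text
t: 25.45
tool_pos: [386.5, -238.7, 8.8]
ee_rot: [0.0, 0.808, 0.59, 0.0]
wrist_force: [-0.5, 1.3, 9.8]
width: 0.594
finger_force: 60.7
```

Request:
step_arm([
  [[0,0,-5],0],
  [[0,0,-15],0],
  [[0,0,-20],0],
  [[0,0,-20],0],
  [[0,0,-20],0],
  [[10,28,0],0],
  [[10,30,0],0],
  [[10,30,0],0],
  [[11,30,0],0],
  [[11,30,0],0],
  [[11,30,0],0],
  [[0,0,0],0],
  [[0,0,0],0],
])

```text
t: 27.08
tool_pos: [574.4, -232.9, 89.0]
ee_rot: [-0.0, 0.808, 0.59, -0.0]
wrist_force: [-0.3, 0.4, -1.7]
width: 0.597
finger_force: 62.8
```

```bash
python3 - <<'E'
from h import *
print(go(575.2,-232.9,14.8))
imw=robot.camera("wrist");ims=robot.camera("scene");cv2.imwrite("pics/p5.png",np.hstack([cv2.resize(imw,(400,300)),cv2.resize(ims[140:290,100:300],(400,300))]))
E
```

```text
t27.1 pos [ 574.4 -232.9   89. ] yaw -17.74 F [-0.3  0.4 -1.7] w 0.597 | d [ 0.3  0.8 74.2]
```

View pics/p5.png

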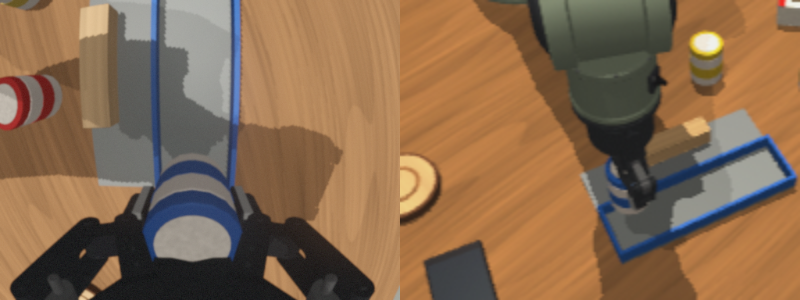

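The wrist view shows the blue tub centred over the lane between its walls (157 to 238 px). I'll lower and release it.

Request:
step_arm([
  [[0,0.8,15],0],
  [[0,0,15],0],
  [[0,0,15],0],
  [[0,0,12],0],
  [[0,0,8],0],
  [[0,0,4],0],
  [[0,0,3],0],
  [[0,0,1.5],0],
  [[0,0,0],0],
  [[0,0,0],0],
])

```text
t: 28.42
tool_pos: [575.9, -233.0, 15.1]
ee_rot: [0.0, 0.808, 0.59, 0.0]
wrist_force: [-0.2, 0.4, -1.9]
width: 0.595
finger_force: 62.8
```

Request:
step_arm([
  [[0,0,0.6],0],
  [[0,0,0.6],0],
  [[0,0,0],0],
])

```text
t: 28.8
tool_pos: [576.0, -233.1, 14.9]
ee_rot: [0.0, 0.808, 0.59, 0.0]
wrist_force: [-6.1, 3.8, 19.9]
width: 0.599
finger_force: 64.5
```

Request:
step_arm([
  [[0,0,-0.6],0],
  [[0,0,0],0],
  [[0,0,0],0],
  [[0,0,0],0],
  [[0,0,0],0],
  [[0,0,-10],0],
  [[0,0,-20],0],
  [[0,0,-30],0],
  [[0,0,-30],0],
  [[0,0,0],0],
], claw=80)

```text
t: 30.05
tool_pos: [577.2, -233.6, 107.9]
ee_rot: [0.002, 0.808, 0.59, 0.001]
wrist_force: [-0.9, 0.5, -0.1]
width: 0.943
finger_force: 0.0
```

```bash
cat > chk.py <<'E'
from h import *
import sys
print(go(*[float(x) for x in sys.argv[1:4]]))
for n in("top","scene"):
    a=lids(robot.camera(n),robot.get_calibration(n),74)
    for k in a: print(n,k,np.round(a[k][0],1),a[k][1],np.round(a[k][3],1))
E
python3 chk.py 428.5 -112.3 8.5
```

```text
t30.1 pos [ 577.2 -233.6  107.9] yaw -17.74 F [-0.9  0.5 -0.1] w 0.943 | d [  70.3 -179.1   98.5]
scene yellow [252.8 160.9] 84 [443.4  33.8  74. ]
scene green [310.  167.1] 94 [583.7 140.8  74. ]
scene blue [212.3 240. ] 63 [ 568.9 -238.4   74. ]
```

Request:
step_arm([
  [[11.5,-29.5,0],0],
  [[11.5,-29.5,0],0],
  [[11.5,-29.5,0],0],
  [[11.5,-29.5,0],0],
  [[12,-30,0],0],
  [[12,-30,0],0],
  [[0,0,0],0],
  [[0,0,0],0],
])

```text
t: 31.15
tool_pos: [427.9, -112.3, 104.3]
ee_rot: [0.0, 0.808, 0.59, 0.0]
wrist_force: [-0.6, -1.1, 0.5]
width: 0.936
finger_force: 0.0
```

```bash
python3 chk.py 428.5 -112.3 8.5; python3 - <<'E'
from h import *
imw=robot.camera("wrist");m=cmask(imw,"red",90)
print([(s.tolist(),np.round(c)) for s,c,_ in comps(m,100)])
cv2.imwrite("pics/p6.png",imw)
E
```

```text
t31.1 pos [ 427.9 -112.3  104.3] yaw -17.72 F [-0.6 -1.1  0.5] w 0.936 | d [ 0.2  0.5 95.8]
top blue [325.9 182.6] 174 [ 576.2 -233.9   74. ]
top yellow [229.4 228.1] 168 [444.7  32.8  74. ]
scene yellow [252.8 160.9] 84 [443.4  33.8  74. ]
scene green [309.9 167.1] 95 [583.5 140.7  74. ]
scene blue [215.4 238.8] 153 [ 571.7 -230.4   74. ]
[([209, 166, 76, 88, 2447], array([246., 207.]))]
```

Request:
step_arm([
  [[0,0.5,15],0],
  [[0,0,15],0],
  [[0,0,15],0],
  [[0,0,15],0],
  [[0,0,15],0],
  [[0,0,10],0],
  [[0,0,6],0],
  [[0,0,5],0],
  [[0,0,0],0],
], claw=85)

```text
t: 32.42
tool_pos: [428.0, -112.3, 8.2]
ee_rot: [-0.0, 0.808, 0.59, -0.0]
wrist_force: [0.6, 0.0, -0.9]
width: 0.995
finger_force: 0.0
```

Request:
step_arm([
  [[0,0,0],0],
  [[0,0,0],0],
  [[0,0,0],0],
  [[0,0,0],0],
  [[0,0,0],0],
  [[0,0,0],0],
], claw=0)

```text
t: 33.17
tool_pos: [428.3, -112.3, 8.8]
ee_rot: [0.0, 0.808, 0.59, 0.0]
wrist_force: [-1.8, -0.4, 12.8]
width: 0.601
finger_force: 60.4
```

Request:
step_arm([
  [[0,0,-5],0],
  [[0,0,-15],0],
  [[0,0,-20],0],
  [[0,0,-20],0],
  [[0,0,-25],0],
  [[-1,28,0],0],
  [[-1,30,0],0],
  [[-1,30,0],0],
  [[-1,30,0],0],
  [[-1,30,0],0],
  [[-1.5,29,0],0],
  [[0,0,0],0],
  [[0,0,0],0],
])

```text
t: 34.8
tool_pos: [594.0, -172.2, 93.8]
ee_rot: [-0.0, 0.808, 0.59, -0.0]
wrist_force: [-0.7, 0.9, -1.8]
width: 0.6
finger_force: 62.7
```

```bash
python3 chk.py 595 -172.3 15
```

```text
t34.8 pos [ 594.  -172.2   93.8] yaw -17.73 F [-0.7  0.9 -1.8] w 0.600 | d [ 0.2  1.  78.8]
scene green [309.9 167.1] 95 [583.5 140.7  74. ]
scene blue [215.1 238.7] 146 [ 570.9 -230.7   74. ]
```

Request:
step_arm([
  [[0,1,15],0],
  [[0,0,15],0],
  [[0,0,15],0],
  [[0,0,15],0],
  [[0,0,8],0],
  [[0,0,5],0],
  [[0,0,3],0],
  [[0,0,1.5],0],
  [[0,0,0.8],0],
  [[0,0,0],0],
])

```text
t: 36.15
tool_pos: [595.8, -172.7, 15.2]
ee_rot: [0.0, 0.808, 0.59, 0.0]
wrist_force: [0.3, 0.4, -2.0]
width: 0.595
finger_force: 62.7
```

Request:
step_arm([
  [[0,0,0.5],0],
  [[0,0,0],0],
])

```text
t: 36.4
tool_pos: [595.7, -172.7, 14.9]
ee_rot: [0.0, 0.808, 0.59, 0.0]
wrist_force: [-1.5, 0.9, 4.3]
width: 0.598
finger_force: 63.0
```

Request:
step_arm([
  [[0,0,0],0],
  [[0,0,0],0],
  [[0,0,0],0],
  [[0,0,0],0],
  [[0,0,0],0],
  [[0,0,-10],0],
  [[0,0,-20],0],
  [[0,0,-30],0],
  [[0,0,-30],0],
  [[0,0,0],0],
  [[0,0,0],0],
], claw=80)

```text
t: 37.78
tool_pos: [595.6, -172.5, 105.0]
ee_rot: [0.0, 0.808, 0.59, 0.0]
wrist_force: [0.4, 0.2, 0.2]
width: 0.938
finger_force: 0.0
```

```bash
python3 chk.py 444 32.8 8.5
```

```text
t37.8 pos [ 595.6 -172.5  105. ] yaw -17.72 F [0.4 0.2 0.2] w 0.938 | d [ 149.4 -207.    96.5]
scene green [309.9 167.1] 95 [583.5 140.7  74. ]
scene red [235.9 230.1] 72 [ 589.9 -174.3   74. ]
scene blue [215.1 238.6] 145 [ 570.8 -230.6   74. ]
```

Request:
step_arm([
  [[21,-29,0],0],
  [[21,-29,0],0],
  [[21,-29,0],0],
  [[21,-30,0],0],
  [[21,-30,0],0],
  [[22,-30,0],0],
  [[22.4,-30,0],0],
  [[0,0,0],0],
  [[0,0,0],0],
])

```text
t: 39.0
tool_pos: [444.2, 32.4, 104.4]
ee_rot: [0.0, 0.808, 0.59, -0.0]
wrist_force: [0.4, 0.2, -0.9]
width: 0.937
finger_force: 0.0
```

```bash
python3 chk.py 444 32.8 8.5; python3 - <<'E'
from h import *
imw=robot.camera("wrist");m=cmask(imw,"yellow",90)
print([(s.tolist(),np.round(c)) for s,c,_ in comps(m,100)])
cv2.imwrite("pics/p7.png",imw)
E
```

```text
t39.0 pos [444.2  32.4 104.4] yaw -17.72 F [ 0.4  0.2 -0.9] w 0.937 | d [ 0.4 -0.3 95.9]
top red [304.  175.2] 158 [ 596.  -172.7   74. ]
top blue [325.9 182.4] 170 [ 576.5 -233.8   74. ]
scene green [310.  167.1] 94 [583.7 140.8  74. ]
scene blue [215.4 238.8] 154 [ 571.5 -230.4   74. ]
scene red [237.9 229.3] 140 [ 591.6 -168.7   74. ]
[([210, 181, 74, 73, 1672], array([246., 214.]))]
```

Request:
step_arm([
  [[0,0,15],0],
  [[0,0,15],0],
  [[0,0,15],0],
  [[0,0,15],0],
  [[0,0,15],0],
  [[0,0,10],0],
  [[0,0,6],0],
  [[0,0,5],0],
  [[0,0,0],0],
], claw=85)

```text
t: 40.28
tool_pos: [444.0, 32.6, 8.4]
ee_rot: [0.0, 0.808, 0.59, -0.0]
wrist_force: [0.2, -0.0, -0.8]
width: 0.995
finger_force: 0.0
```

Request:
step_arm([
  [[0,0,0],0],
  [[0,0,0],0],
  [[0,0,0],0],
  [[0,0,0],0],
  [[0,0,0],0],
  [[0,0,0],0],
], claw=0)

```text
t: 41.02
tool_pos: [444.2, 32.7, 9.0]
ee_rot: [0.0, 0.808, 0.59, 0.0]
wrist_force: [-2.4, -0.1, 12.3]
width: 0.596
finger_force: 60.4
```

Request:
step_arm([
  [[0,0,-5],0],
  [[0,0,-15],0],
  [[0,0,-20],0],
  [[0,0,-20],0],
  [[0,0,-25],0],
  [[-12,29,0],0],
  [[-12,29,0],0],
  [[-12,29,0],0],
  [[-12,30,0],0],
  [[-12.5,30,0],0],
  [[-12.5,30,0],0],
  [[-12.5,30,0],0],
  [[0,0,0],0],
  [[0,0,0],0],
])

```text
t: 42.78
tool_pos: [614.6, -111.5, 94.0]
ee_rot: [-0.0, 0.808, 0.59, -0.0]
wrist_force: [-0.2, 0.1, -0.5]
width: 0.6
finger_force: 62.8
```

```bash
python3 -c "
from h import *
print(go(615.2,-111.6,15))"
```

```text
t42.8 pos [ 614.6 -111.5   94. ] yaw -17.72 F [-0.2  0.1 -0.5] w 0.600 | d [ 0.1  0.6 79. ]
```

Request:
step_arm([
  [[0,0.3,15],0],
  [[0,0,15],0],
  [[0,0,15],0],
  [[0,0,15],0],
  [[0,0,8],0],
  [[0,0,5],0],
  [[0,0,3],0],
  [[0,0,1.5],0],
  [[0,0,1.3],0],
  [[0,0,0.3],0],
  [[0,0,0],0],
])

```text
t: 44.15
tool_pos: [615.6, -111.9, 15.1]
ee_rot: [0.0, 0.808, 0.59, 0.0]
wrist_force: [-2.7, 0.2, 7.6]
width: 0.6
finger_force: 63.5
```

Request:
step_arm([
  [[0,0,0],0],
  [[0,0,0],0],
  [[0,0,0],0],
  [[0,0,0],0],
  [[0,0,0],0],
  [[0,0,-10],0],
  [[0,0,-20],0],
  [[0,0,-30],0],
  [[0,0,-30],0],
  [[0,0,0],0],
  [[0,0,0],0],
], claw=80)

```text
t: 45.52
tool_pos: [615.4, -111.7, 104.9]
ee_rot: [0.0, 0.808, 0.59, 0.0]
wrist_force: [0.6, 0.0, -0.5]
width: 0.938
finger_force: 0.0
```

```bash
python3 chk.py 584.5 140 8.5
```

```text
t45.5 pos [ 615.4 -111.7  104.9] yaw -17.72 F [ 0.6  0.  -0.5] w 0.938 | d [ 230.4 -106.    96.4]
top blue [325.9 182.4] 170 [ 576.5 -233.8   74. ]
scene green [309.9 167.1] 95 [583.5 140.7  74. ]
scene yellow [257.9 220.8] 82 [ 610.  -111.8   74. ]
scene red [238.1 229.3] 126 [ 591.9 -168.5   74. ]
scene blue [215.4 238.8] 154 [ 571.5 -230.4   74. ]
```

Request:
step_arm([
  [[28,-13,0],0],
  [[28,-13,0],0],
  [[29,-13,0],0],
  [[29,-13,0],0],
  [[29,-13,0],0],
  [[29,-13.5,0],0],
  [[29,-13.5,0],0],
  [[29,-13.5,0],0],
  [[0,0,0],0],
  [[0,0,0],0],
])

```text
t: 46.88
tool_pos: [584.8, 138.5, 104.0]
ee_rot: [0.0, 0.808, 0.59, -0.0]
wrist_force: [-0.2, 0.2, 0.9]
width: 0.937
finger_force: 0.0
```

```bash
python3 chk.py 584.8 139.8 8.5; python3 - <<'E'
from h import *
imw=robot.camera("wrist");m=cmask(imw,"green",70)
print([(s.tolist(),np.round(c)) for s,c,_ in comps(m,100)])
E
```

```text
t46.9 pos [584.8 138.5 104. ] yaw -17.75 F [-0.2  0.2  0.9] w 0.937 | d [ 1.3 -0.3 95.5]
top yellow [282.4 167.8] 165 [ 616.1 -112.2   74. ]
top red [304.  175.2] 158 [ 596.  -172.7   74. ]
top blue [326.  182.5] 173 [ 576.5 -234.1   74. ]
scene green [310.1 167.1] 85 [584.1 141.   74. ]
scene yellow [259.3 220.4] 130 [ 611.7 -108.3   74. ]
scene blue [215.4 238.8] 154 [ 571.5 -230.4   74. ]
scene red [237.9 229.3] 140 [ 591.6 -168.7   74. ]
[([220, 167, 51, 17, 178], array([244., 172.])), ([210, 181, 74, 73, 1708], array([247., 212.]))]
```

Request:
step_arm([
  [[0.7,0,15],0],
  [[0,0,15],0],
  [[0,0,15],0],
  [[0,0,15],0],
  [[0,0,15],0],
  [[0,0,10],0],
  [[0,0,6],0],
  [[0,0,4.5],0],
  [[0,0,0],0],
], claw=85)

```text
t: 48.15
tool_pos: [585.1, 140.0, 8.9]
ee_rot: [-0.0, 0.808, 0.59, -0.0]
wrist_force: [-0.9, -0.7, 0.6]
width: 0.996
finger_force: 0.0
```

Request:
step_arm([
  [[0,0,0],0],
  [[0,0,0],0],
  [[0,0,0],0],
  [[0,0,0],0],
  [[0,0,0],0],
  [[0,0,0],0],
], claw=0)

```text
t: 48.9
tool_pos: [585.4, 140.0, 9.5]
ee_rot: [0.0, 0.808, 0.59, 0.0]
wrist_force: [-1.6, 0.0, 7.6]
width: 0.597
finger_force: 61.5
```

Request:
step_arm([
  [[0,0,-5],0],
  [[0,0,-15],0],
  [[0,0,-20],0],
  [[0,0,-20],0],
  [[0,0,-25],0],
  [[-24,15,0],0],
  [[-24,15,0],0],
  [[-24,15,0],0],
  [[-24,15,0],0],
  [[-24,15,0],0],
  [[-24,15,0],0],
  [[-23.8,15.6,0],0],
  [[0,0,0],0],
  [[0,0,0],0],
])

```text
t: 50.65
tool_pos: [634.6, -51.5, 94.6]
ee_rot: [-0.0, 0.808, 0.59, 0.0]
wrist_force: [0.2, 0.2, -2.2]
width: 0.598
finger_force: 62.6
```

```bash
python3 -c "
from h import *
print(go(634.9,-51.9,15.3))"
```

```text
t50.6 pos [634.6 -51.5  94.6] yaw -17.72 F [ 0.2  0.2 -2.2] w 0.598 | d [-0.4  0.4 79.3]
```

Request:
step_arm([
  [[-0.4,0,15],0],
  [[0,0,15],0],
  [[0,0,15],0],
  [[0,0,15],0],
  [[0,0,8],0],
  [[0,0,5],0],
  [[0,0,3],0],
  [[0,0,1.5],0],
  [[0,0,1.3],0],
  [[0,0,0.3],0],
  [[0,0,0],0],
])

```text
t: 52.02
tool_pos: [634.7, -52.4, 15.5]
ee_rot: [0.0, 0.808, 0.59, 0.0]
wrist_force: [-2.9, -0.1, 5.5]
width: 0.596
finger_force: 63.3
```

Request:
step_arm([
  [[0,0,0],0],
  [[0,0,0],0],
  [[0,0,0],0],
  [[0,0,0],0],
  [[0,0,0],0],
  [[0,0,-10],0],
  [[0,0,-20],0],
  [[0,0,-30],0],
  [[0,0,-30],0],
  [[0,0,0],0],
  [[0,0,0],0],
], claw=80)

```text
t: 53.4
tool_pos: [634.5, -52.2, 105.3]
ee_rot: [0.0, 0.808, 0.59, 0.0]
wrist_force: [0.6, -0.3, -0.6]
width: 0.937
finger_force: 0.0
```

```bash
python3 - <<'E'
from h import *
import math
ct=robot.get_calibration("top");im=robot.camera("top")
r=rectz(crop(tan(im),100,175,170,245),ct,49);print("plate",np.round(r[0][0],1),np.round(r[0][1],1),r[0][2],np.round(r[1],1))
cs=robot.get_calibration("scene");ims=robot.camera("scene")
for k,v in lids(ims,cs,80).items(): print(k,np.round(v[3],1))
cv2.imwrite("pics/p8.png",cv2.resize(ims,(800,600)))
e=np.array([418,235.]);p=np.array(r[0][0]);b=np.array([.770,.637])
print("head behind edge",(p-e)@b-75)
q=p+(75+35)*b;print("push start",q,go(q[0],q[1],70))
E
```

```text
plate [501.9 289.8] [136.5  46.2] 39.200401306152344 [507.8 293.3  49. ]
green [633.2 -52.4  80. ]
yellow [ 614.1 -110.8   80. ]
red [ 594.6 -171.2   80. ]
blue [ 574.5 -232.4   80. ]
head behind edge 24.542321441650387
push start [586.64244385 359.86849243] t53.5 pos [634.1 -52.3 104.4] yaw -17.72 F [ 0.1 -0.1 -0.3] w 0.937 | d [ 378.2 -170.7   34.5]
```

View pics/p8.png

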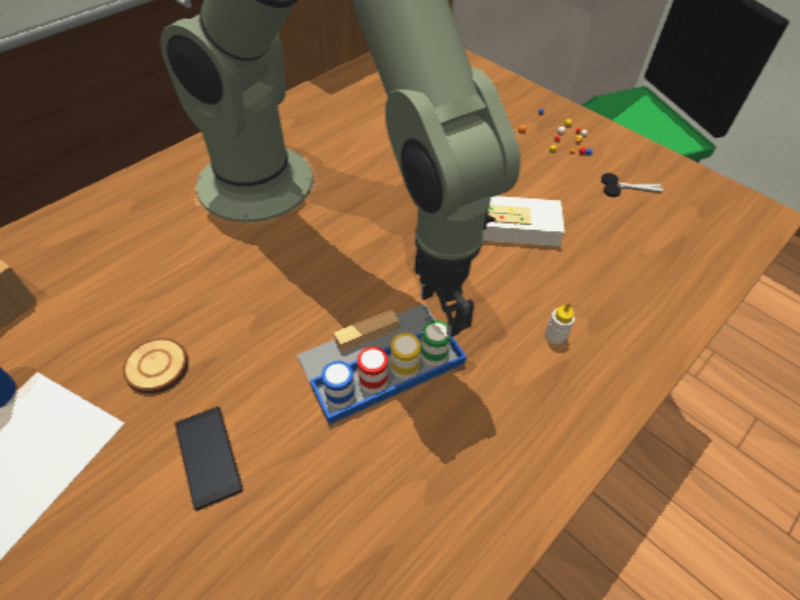

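All four tubs stand in the lane, in the order blue (338,383), red (373,365), yellow (405,352), green (436,340). Now the plate.

Request:
step_arm([
  [[30,-14,0],0],
  [[31,-14,0],0],
  [[31,-14,0],0],
  [[31,-14.6,0],0],
  [[31,-15,0],0],
  [[31,-15,0],0],
  [[31,-15,0],0],
  [[31,-15,0],0],
  [[31,-15,0],0],
  [[31,-15,0],0],
  [[31,-15,0],0],
  [[30,-14,0],0],
  [[0,0,0],0.9],
  [[0,0,0],0.9],
  [[0,0,0],0.9],
  [[0,0,0],0.9],
  [[0,0,0],0.9],
  [[0,0,0],0.95],
  [[0,0,0],0],
  [[0,0,0],0],
], claw=30)

```text
t: 56.0
tool_pos: [579.8, 353.4, 104.4]
ee_rot: [0.0, 0.941, 0.34, -0.0]
wrist_force: [-0.2, -1.3, -0.1]
width: 0.348
finger_force: 0.0
```

```bash
python3 - <<'E'
from h import *
print(go(579.5,353.4,50))
imw=robot.camera("wrist");ims=robot.camera("scene");cv2.imwrite("pics/p9.png",np.hstack([cv2.resize(imw,(400,300)),cv2.resize(ims[90:165,270:370],(400,300))]))
E
```

```text
t56.0 pos [579.8 353.4 104.4] yaw -50.29 F [-0.2 -1.3 -0.1] w 0.348 | d [-0.1 -0.2 54.4]
```

View pics/p9.png

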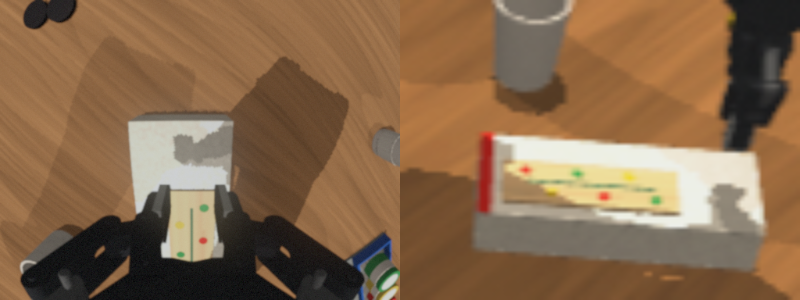

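The wrist view shows the plate in line with the jaws, both centred at about u=192, with clear board behind it. I'll go down behind its rear end until I touch the board.

Request:
step_arm([
  [[0,0,20],0],
  [[0,0,20],0],
  [[0,0,15],0],
  [[0,0,8],0],
  [[0,0,3],0],
  [[0,0,1],0],
  [[0,0,1],0],
  [[0,0,0],0],
])

```text
t: 57.1
tool_pos: [580.0, 353.6, 37.1]
ee_rot: [-0.0, 0.941, 0.339, 0.0]
wrist_force: [-0.1, -0.5, 0.0]
width: 0.349
finger_force: 0.0
```

Request:
step_arm([
  [[0,0,1],0],
  [[0,0,1],0],
  [[0,0,0],0],
])

```text
t: 57.48
tool_pos: [579.9, 353.4, 34.7]
ee_rot: [0.0, 0.941, 0.338, -0.0]
wrist_force: [0.5, 0.2, -0.4]
width: 0.348
finger_force: 0.0
```

Request:
step_arm([
  [[0,0,1],0],
  [[0,0,1],0],
  [[0,0,0],0],
])

```text
t: 57.85
tool_pos: [579.9, 353.5, 33.2]
ee_rot: [-0.0, 0.941, 0.338, 0.0]
wrist_force: [-2.7, -0.4, 7.2]
width: 0.356
finger_force: 3.5
```

Request:
step_arm([
  [[0,0,-1.6],0],
  [[-5,0,0],0],
  [[-5,0,0],0],
  [[-4,0,0],0],
  [[-4,0,0],0],
  [[-4,0,0],0],
  [[-4,0,0],0],
  [[-4,0,0],0],
  [[-4,0,0],0],
  [[-4,0,0],0],
  [[-4,0,0],0],
  [[-4,0,0],0],
  [[-4,0,0],0],
  [[-4,0,0],0],
  [[-4,0,0],0],
  [[-4,0,0],0],
  [[-3,0,0],0],
  [[-2,0,0],0],
  [[0,0,0],0],
])

```text
t: 60.22
tool_pos: [528.2, 310.7, 34.4]
ee_rot: [0.0, 0.941, 0.338, -0.0]
wrist_force: [0.7, -0.9, -0.6]
width: 0.347
finger_force: 0.0
```

```bash
python3 - <<'E'
from h import *
print(go(0,0,0))
imw=robot.camera("wrist");ims=robot.camera("scene");cv2.imwrite("pics/p10.png",np.hstack([cv2.resize(imw,(400,300)),cv2.resize(ims[90:165,250:350],(400,300))]))
E
```

```text
t60.2 pos [528.2 310.7  34.4] yaw -50.43 F [ 0.7 -0.9 -0.6] w 0.347 | d [-605.1  -96.9   34.5]
```

View pics/p10.png

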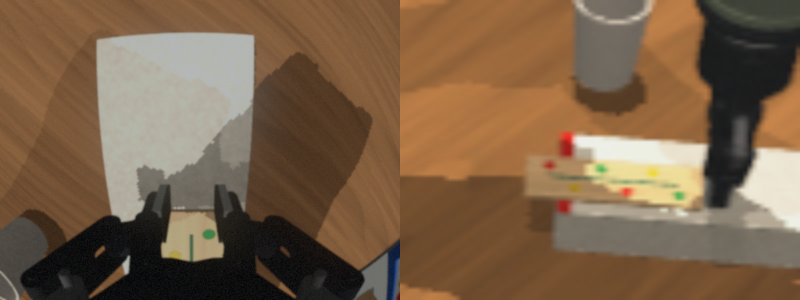

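The scene view shows the plate's head at (527,178), clear of the stripe at (567,178), which is about 28 mm of overhang. I'll push 13 mm more and then retreat.

Request:
step_arm([
  [[-4,0,0],0],
  [[-4,0,0],0],
  [[-3,0,0],0],
  [[-2,0,0],0],
  [[0,0,0],0],
  [[6,0,0],0],
  [[4,0,-20],0],
  [[0,0,-25],0],
  [[0,0,-25],0],
  [[40,0,0],0],
  [[40,0,0],0],
  [[0,0,0],0],
])

```text
t: 61.82
tool_pos: [589.0, 361.5, 103.9]
ee_rot: [0.0, 0.941, 0.339, 0.0]
wrist_force: [-1.0, -0.4, -0.3]
width: 0.351
finger_force: 0.0
```

```bash
python3 - <<'E'
from h import *
print(go(0,0,0))
ct=robot.get_calibration("top");im=robot.camera("top");cs=robot.get_calibration("scene");ims=robot.camera("scene")
for n,c,i,b in(("top",ct,im,(100,185,165,260)),("sc",cs,ims,(265,350,110,160))):
    r=rectz(crop(tan(i),*b),c,49);print(n,np.round(r[0][0],1),np.round(r[0][1],1),round(r[0][2],1),np.round(r[1],1))
    for col in ("red",):
        for st,ce,m in comps(crop(cmask(i,col,100),*b),4): print(col,st[4],np.round(onz(c,*ce,45),1))
cv2.imwrite("pics/p11.png",np.hstack([cv2.resize(im[155:275,80:200],(400,400),interpolation=2),cv2.resize(ims[90:170,260:340],(400,400),interpolation=2)]))
E
```

```text
t61.8 pos [589.  361.5 103.9] yaw -50.35 F [-1.  -0.4 -0.3] w 0.351 | d [-684.2  -97.6  103.3]
top [475.  267.7] [85.4 48.1] 37.0 [480.4 277.7  49. ]
red 4 [467.7 245.5  45. ]
red 20 [450.4 204.4  45. ]
red 47 [401.4 262.9  45. ]
red 6 [400.7 224.4  45. ]
sc [444.3 261.6] [152.6  86.9] 40.2 [451.  254.5  49. ]
red 19 [397.6 268.4  45. ]
red 5 [395.7 229.2  45. ]
red 5 [464.4 249.8  45. ]
red 12 [448.2 208.   45. ]
```

View pics/p11.png

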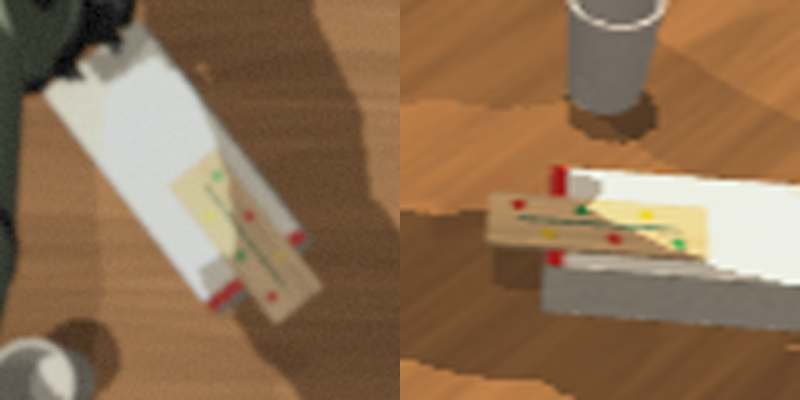

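The overhang is about 4 cm. In the left crop the plate's corners are (277,323), (322,288), (170,185) and (217,150). From these I'll compute the grasp point.

```bash
python3 - <<'E'
from h import *
ct=robot.get_calibration("top")
P=[onz(ct,80+x/3.3333,155+y/3.3333,49)[:2] for x,y in((277,323),(322,288),(170,185),(217,150))]
P=np.array(P);c=P.mean(0);h=P[:2].mean(0);r=P[2:].mean(0)
u=(r-h)/np.linalg.norm(r-h);a=np.degrees(np.arctan2(u[1],u[0]));print(c,h,r,np.linalg.norm(r-h),a)
e=np.array([418,235.]);print("head over edge",-(c-75*u-e)@np.array([.770,.637]))
g=c-55*u;print("grasp",g, "hover",go(g[0],g[1],60))
E
```

```text
[449.53993623 245.73985399] [392.16006646 198.6435815 ] [506.919806   292.83612647] 148.46559650749077 39.37847861338735
head over edge 43.82247267726972
grasp [407.02647976 210.84564216] hover t61.9 pos [587.5 359.5 103.9] yaw -50.43 F [-0.8 -0.9  0. ] w 0.350 | d [-233.8   -0.4   44.1]
```

Request:
step_arm([
  [[-28,0,0],0],
  [[-28,0,0],0],
  [[-28,0,0],0],
  [[-28,0,0],0],
  [[-30,0,0],0],
  [[-30,0,0],0],
  [[-30,0,0],0],
  [[-29.7,-0.5,0],0],
  [[0,0,20],0],
  [[0,0,10],0],
  [[0,0,0],0],
  [[0,0,0],0],
], claw=75)

```text
t: 63.42
tool_pos: [408.9, 212.6, 74.7]
ee_rot: [0.0, 0.941, 0.338, 0.0]
wrist_force: [-0.8, 0.5, 0.5]
width: 0.879
finger_force: 0.0
```

```bash
python3 - <<'E'
from h import *
print(go(408.5,212.4,18))
imw=robot.camera("wrist");ims=robot.camera("scene");cv2.imwrite("pics/p12.png",np.hstack([cv2.resize(imw,(400,300)),cv2.resize(ims[90:165,250:350],(400,300))]))
E
```

```text
t63.4 pos [408.9 212.6  74.7] yaw -50.44 F [-0.8  0.5  0.5] w 0.879 | d [-0.5 -0.1 56.7]
```

View pics/p12.png

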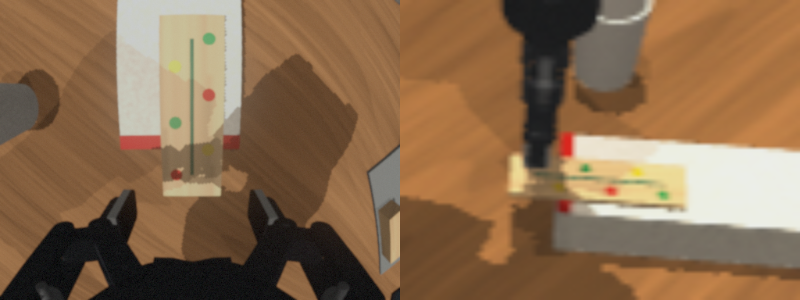

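The plate (u about 192) is centred between the fingers, and its end hangs about 4 cm past the stripe. I'll descend and grip.

Request:
step_arm([
  [[0,0,12],0],
  [[0,0,12],0],
  [[0,0,12],0],
  [[0,0,10],0],
  [[0,0,7],0],
  [[0,0,3],0],
  [[0,0,0],0],
])

```text
t: 64.4
tool_pos: [408.7, 212.6, 18.4]
ee_rot: [0.0, 0.941, 0.338, -0.0]
wrist_force: [0.5, 0.5, 0.0]
width: 0.878
finger_force: 0.0
```

Request:
step_arm([
  [[0,0,0],0],
  [[0,0,0],0],
  [[0,0,0],0],
  [[0,0,0],0],
  [[0,0,0],0],
  [[0,0,0],0],
], claw=0)

```text
t: 65.15
tool_pos: [408.8, 212.8, 18.7]
ee_rot: [-0.0, 0.941, 0.339, 0.0]
wrist_force: [0.1, -0.3, 5.5]
width: 0.562
finger_force: 60.8
```

Request:
step_arm([
  [[0,0,-4],0],
  [[0,0,-10],0],
  [[0,0,-15],0],
  [[0,0,-20],0],
  [[0,0,-20],0],
  [[0,0,0],-0.9],
  [[0,0,0],-0.9],
  [[0,0,0],-0.9],
  [[0,0,0],-0.9],
  [[0,0,0],-0.9],
  [[0,0,0],-0.95],
  [[0,0,0],0],
  [[0,0,0],0],
])

```text
t: 66.78
tool_pos: [408.8, 212.7, 87.8]
ee_rot: [0.0, 0.808, 0.589, 0.0]
wrist_force: [0.4, 0.4, -0.8]
width: 0.564
finger_force: 61.7
```

```bash
python3 - <<'E'
from h import *
print(go(498,-165.4,60))
s=robot.state();imw=robot.camera("wrist");ims=robot.camera("scene");im=robot.camera("top")
z=s["tool_pos"][2]+30.4; ct=robot.get_calibration("top")
r=rectz(crop(tan(im),90,250,130,290),ct,z);print("top",np.round(r[0][0],1),np.round(r[0][1],1),round(r[0][2],1),np.round(r[1],1))
cv2.imwrite("pics/p13.png",np.hstack([cv2.resize(imw,(267,200)),cv2.resize(ims[60:185,220:386],(267,200)),cv2.resize(im[140:290,100:300],(266,200))]))
E
```

```text
t66.8 pos [408.8 212.7  87.8] yaw -17.87 F [ 0.4  0.4 -0.8] w 0.564 | d [-332.5  200.9   27.8]Traceback (most recent call last):
  File "<stdin>", line 5, in <module>
  File "h.py", line 34, in rectz
    M=cv2.moments(k);ce=onz(cal,M["m10"]/M["m00"],M["m01"]/M["m00"],z)
                                ~~~~~~~~^~~~~~~~~
ZeroDivisionError: float division by zero
```

```bash
cat >> h.py <<'E'
def wray(cal,u,v,z):
    K=np.array(cal["intrinsics"]);T=np.array(cal["cam_to_world"]);d=np.array([u-K[0,2],v-K[1,2]]);r=np.linalg.norm(d)
    th=r/K[0,0];d=T[:3,:3]@np.array([*(d/max(r,1e-6)*np.sin(th)),np.cos(th)]);o=T[:3,3];return (o+d*(z-o[2])/d[2])[:2]
E
python3 - <<'E'
from h import *
s=robot.state();cw=robot.get_calibration("wrist");imw=robot.camera("wrist");cv2.imwrite("pics/w13.png",imw)
h=cv2.cvtColor(imw,cv2.COLOR_BGR2HSV);m=cv2.inRange(h,(14,40,110),(36,150,255))
m=cv2.morphologyEx(m,cv2.MORPH_CLOSE,np.ones((9,9),np.uint8))
for st,ce,_ in comps(m,800): print(st,np.round(ce))
t=s["tool_pos"];w,x,y,z=s["ee_rot"];M=R.from_quat([x,y,z,w]).as_matrix();z=118.3
k=[c for c in comps(m,800) if c[2][200:300,235:260].any()]
for st,ce,mm in k:
    for v in range(st[1],st[1]+st[3],12):
        us=np.where(mm[v])[0]
        if len(us): print(v,us[0],us[-1],[np.round((M.T[:2,:2]@(wray(cw,q,v,z)-t[:2])),1).tolist() for q in(us[0],us[-1])],h[v,(us[0]+us[-1])//2])
E
```

```text
[     0      0    512    384 113353] [242. 158.]
[337 332  43  52 931] [357. 355.]
0 146 511 [[124.6, -45.0], [154.6, 150.3]] [ 37  17 194]
12 150 511 [[118.5, -42.9], [146.2, 148.8]] [ 40   8 192]
24 149 511 [[112.9, -43.2], [138.2, 147.5]] [ 39  13 194]
36 146 511 [[107.5, -44.4], [130.5, 146.6]] [ 60   4 194]
48 0 511 [[118.5, -132.4], [123.0, 145.9]] [ 17  86 184]
60 0 511 [[111.6, -132.1], [115.8, 145.4]] [ 17  87 184]
72 0 511 [[104.9, -132.0], [108.7, 145.3]] [ 17  86 184]
84 0 511 [[98.3, -132.1], [101.8, 145.3]] [ 17  88 185]
96 0 511 [[91.8, -132.4], [94.9, 145.6]] [ 17  88 183]
108 0 511 [[85.3, -132.8], [88.1, 146.2]] [ 17  87 184]
120 0 511 [[78.9, -133.5], [81.3, 147.0]] [ 17  86 183]
132 0 511 [[72.4, -134.4], [74.5, 148.1]] [ 17  87 184]
144 0 511 [[65.9, -135.6], [67.7, 149.4]] [ 16  86 184]
156 0 511 [[59.3, -136.9], [60.7, 151.0]] [ 17  88 185]
168 0 511 [[52.6, -138.5], [53.7, 152.9]] [ 18  91 183]
180 0 511 [[45.7, -140.3], [46.5, 155.1]] [ 17  87 182]
192 0 511 [[38.7, -142.4], [39.1, 157.6]] [ 18  90 181]
204 0 511 [[31.4, -144.8], [31.4, 160.5]] [ 17  89 180]
216 0 511 [[23.9, -147.5], [23.4, 163.7]] [ 17  87 179]
228 0 511 [[16.0, -150.5], [15.1, 167.5]] [ 18  92 178]
240 0 511 [[7.8, -154.0], [6.3, 171.7]] [ 16  89 169]
252 0 511 [[-0.9, -157.9], [-3.0, 176.4]] [ 17  95 116]
264 0 511 [[-10.2, -162.2], [-12.9, 181.8]] [ 17 101 111]
276 0 511 [[-20.1, -167.2], [-23.6, 187.9]] [ 16 103 109]
288 0 511 [[-30.8, -172.8], [-35.1, 194.8]] [ 17 111 108]
300 0 511 [[-42.3, -179.1], [-47.7, 202.8]] [ 17 112 114]
312 0 511 [[-55.0, -186.4], [-61.6, 211.9]] [ 14 136  86]
324 21 511 [[-61.5, -165.9], [-77.1, 222.4]] [ 15 157  81]
336 497 511 [[-86.6, 208.6], [-94.5, 234.6]] [ 13 135 134]
348 505 511 [[-110.0, 236.2], [-114.4, 249.0]] [ 14 136 135]
360 501 511 [[-128.6, 243.0], [-137.4, 266.1]] [ 14 136 144]
372 488 511 [[-141.5, 231.7], [-164.5, 286.8]] [ 14 132 145]
```

```bash
python3 - <<'E'
from h import *
h=cv2.cvtColor(cv2.imread("pics/w13.png"),cv2.COLOR_BGR2HSV)
for v in (30,100,200): print(v,[(u,*map(int,h[v,u])) for u in range(150,350,14)])
print([(v,*map(int,h[v,248])) for v in range(20,300,14)])
E
```

```text
30 [(150, 14, 136, 129), (164, 15, 139, 119), (178, 14, 135, 128), (192, 17, 85, 184), (206, 18, 84, 185), (220, 17, 86, 187), (234, 18, 85, 188), (248, 42, 60, 120), (262, 17, 90, 178), (276, 63, 104, 140), (290, 22, 72, 188), (304, 22, 63, 189), (318, 37, 12, 193), (332, 43, 9, 193), (346, 48, 7, 194)]
100 [(150, 14, 137, 121), (164, 13, 132, 120), (178, 15, 130, 126), (192, 17, 87, 184), (206, 18, 84, 188), (220, 17, 84, 188), (234, 17, 87, 188), (248, 42, 60, 119), (262, 18, 87, 179), (276, 17, 88, 171), (290, 17, 87, 182), (304, 17, 80, 184), (318, 30, 8, 192), (332, 42, 7, 193), (346, 39, 13, 193)]
200 [(150, 14, 139, 132), (164, 14, 131, 130), (178, 15, 138, 129), (192, 17, 90, 175), (206, 17, 87, 185), (220, 17, 87, 185), (234, 17, 85, 187), (248, 36, 61, 118), (262, 17, 87, 178), (276, 17, 89, 172), (290, 17, 85, 182), (304, 5, 148, 112), (318, 20, 35, 133), (332, 14, 113, 99), (346, 14, 123, 95)]
[(20, 17, 86, 186), (34, 42, 62, 120), (48, 40, 63, 117), (62, 41, 61, 122), (76, 41, 57, 121), (90, 41, 59, 121), (104, 38, 60, 123), (118, 34, 59, 121), (132, 34, 59, 121), (146, 36, 60, 120), (160, 35, 63, 121), (174, 36, 62, 119), (188, 36, 61, 118), (202, 35, 64, 115), (216, 35, 62, 115), (230, 34, 64, 112), (244, 31, 59, 117), (258, 22, 76, 74), (272, 15, 98, 112), (286, 16, 98, 109)]
```

```bash
cat > pl.py <<'E'
from h import *
def plate_in_tool(ztop,name):
    s=robot.state();cw=robot.get_calibration("wrist");imw=robot.camera("wrist");cv2.imwrite(name,imw)
    h=cv2.cvtColor(imw,cv2.COLOR_BGR2HSV);m=cv2.inRange(h,(14,70,145),(26,106,255))
    m=cv2.morphologyEx(m,cv2.MORPH_CLOSE,np.ones((11,11),np.uint8));m=cv2.morphologyEx(m,cv2.MORPH_OPEN,np.ones((7,7),np.uint8))
    t=s["tool_pos"];w,x,y,z=s["ee_rot"];M=R.from_quat([x,y,z,w]).as_matrix()
    mm=[c for c in comps(m,2000) if c[2][100,225]][0][2]
    f=lambda q,v:np.round(M.T[:2,:2]@(wray(cw,q,v,ztop)-t[:2]),1).tolist()
    for v in (np.where(mm[:,225])[0][0],20,60,100,150,200,240):
        us=np.where(mm[v])[0]
        if len(us): print(v,us[0],us[-1],f(us[0],v),f(us[-1],v))
E
python3 -c "
from pl import *
plate_in_tool(118.3,'pics/w14.png')"
```

```text
0 186 303 [122.4, -27.2] [122.3, 21.8]
20 186 303 [113.0, -26.9] [113.0, 21.6]
60 186 302 [95.3, -26.8] [95.2, 21.0]
100 186 305 [78.2, -26.9] [78.3, 22.4]
150 187 304 [57.0, -27.1] [57.1, 22.6]
200 190 301 [34.7, -26.8] [34.8, 22.4]
240 193 258 [15.1, -26.7] [15.3, 3.6]
```

Request:
step_arm([
  [[-27,16,0],0],
  [[-28,17,0],0],
  [[-28,17,0],0],
  [[-28,17,0],0],
  [[-28,17,0],0],
  [[-28,17,0],0],
  [[-28,17,0],0],
  [[-28,17,0],0],
  [[-28,17,0],0],
  [[-28,17,0],0],
  [[-27,16,0],0],
  [[-26.5,15.9,0],0],
  [[0,0,0],0],
  [[0,0,0],0],
])

```text
t: 68.78
tool_pos: [498.6, -164.8, 87.2]
ee_rot: [-0.0, 0.808, 0.59, -0.0]
wrist_force: [0.4, 1.0, -1.2]
width: 0.562
finger_force: 61.8
```

```bash
python3 - <<'E'
from pl import *
s=robot.state();t=s["tool_pos"];zt=t[2]+30.5
print(go(498,-165.4,60)); plate_in_tool(zt,'pics/w15.png')
w,x,y,z=s["ee_rot"];M=R.from_quat([x,y,z,w]).as_matrix()[:2,:2]
for n,S in(("top",(15,40,150)),("scene",(15,40,150))):
    im=robot.camera(n);cv2.imwrite(f"pics/{n}15.png",im);c=robot.get_calibration(n)
    h=cv2.cvtColor(im,cv2.COLOR_BGR2HSV);m=cv2.inRange(h,(14,40,150),(34,130,255))
    for st,ce,mm in comps(m,40):
        p=np.argwhere(mm)[:,::-1]
        w=np.array([M.T@(onz(c,u,v,zt)[:2]-t[:2]) for u,v in p])
        if abs(np.median(w[:,1]))<60 and abs(np.median(w[:,0]))<200: print(n,st,"tool x",np.percentile(w[:,0],[0,5,50,95,100]).round(1),"y",np.percentile(w[:,1],[1,50,99]).round(1))
E
```

```text
t68.8 pos [ 498.6 -164.8   87.2] yaw -17.74 F [ 0.4  1.  -1.2] w 0.562 | d [-0.8 -0.3 27.2]Traceback (most recent call last):
  File "<stdin>", line 3, in <module>
  File "pl.py", line 7, in plate_in_tool
    mm=[c for c in comps(m,2000) if c[2][100,225]][0][2]
       ~~~~~~~~~~~~~~~~~~~~~~~~~~~~~~~~~~~~~~~~~~~^^^
IndexError: list index out of range
```

```bash
python3 - <<'E'
from h import *
s=robot.state();t=s["tool_pos"];zt=t[2]+30.5
w,x,y,z=s["ee_rot"];M=R.from_quat([x,y,z,w]).as_matrix()[:2,:2]
for n in("top","scene"):
    im=robot.camera(n);cv2.imwrite(f"pics/{n}15.png",im);c=robot.get_calibration(n)
    h=cv2.cvtColor(im,cv2.COLOR_BGR2HSV);m=cv2.inRange(h,(14,40,150),(34,130,255))
    for st,ce,mm in comps(m,40):
        p=np.argwhere(mm)[:,::-1]
        w=np.array([M.T@(onz(c,u,v,zt)[:2]-t[:2]) for u,v in p])
        if abs(np.median(w[:,1]))<60 and abs(np.median(w[:,0]))<200: print(n,st,"tool x",np.percentile(w[:,0],[0,5,50,95,100]).round(1),"y",np.percentile(w[:,1],[1,50,99]).round(1))
W=robot.camera("wrist");a=cv2.imread("pics/top15.png")[130:250,210:370];b=cv2.imread("pics/scene15.png")[150:270,170:330]
cv2.imwrite("pics/p13.png",np.vstack([np.hstack([cv2.resize(a,(400,300)),cv2.resize(b,(400,300))]),np.hstack([cv2.resize(W,(400,300)),np.zeros((300,400,3),np.uint8)])]))
E
```

```text
top [254 185  31  21 352] tool x [ 55.7  64.7 106.7 129.6 132.3] y [-26.3   5.5  25.3]
top [330 236 109  18 718] tool x [-370.7 -349.8 -191.5 -111.1 -100.1] y [-85.6 -34.1  32.6]
scene [230 176  33  25 290] tool x [ 34.1  44.7 101.6 129.  131.5] y [-25.3   9.   24.5]
scene [205 194  10  14  40] tool x [-19.  -18.1 -14.7 -10.5 -10.3] y [-24.3  -0.3  22.8]
```

Both cameras put the plate from -19 to +132 mm along the tool, centred across the jaws and level, so its centre is 56 mm from the TCP. I'll lower it onto the rail.

Request:
step_arm([
  [[-2,-0.5,15],0],
  [[0,0,15],0],
  [[0,0,15],0],
  [[0,0,12],0],
  [[0,0,9],0],
  [[0,0,5],0],
  [[0,0,3],0],
  [[0,0,1],0],
  [[0,0,0],0],
  [[0,0,0],0],
])

```text
t: 70.22
tool_pos: [497.9, -167.0, 12.6]
ee_rot: [0.0, 0.808, 0.59, 0.0]
wrist_force: [-0.2, -0.3, -0.1]
width: 0.567
finger_force: 61.8
```

```bash
python3 -c "
from h import *
print(go(497.5,-166.5,9.6))"
```

```text
t70.2 pos [ 497.9 -167.    12.6] yaw -17.73 F [-0.2 -0.3 -0.1] w 0.567 | d [ 0.4 -0.5  3. ]
```

Request:
step_arm([
  [[0.4,-0.4,1],0],
  [[0,0,1],0],
  [[0,0,0.5],0],
  [[0,0,0],0],
])

```text
t: 70.72
tool_pos: [497.5, -166.4, 10.1]
ee_rot: [-0.0, 0.808, 0.59, 0.0]
wrist_force: [-1.5, 1.1, 7.3]
width: 0.561
finger_force: 62.4
```

Request:
step_arm([
  [[0,0,0.4],0],
  [[0,0,0],0],
  [[0,0,0],0],
])

```text
t: 71.1
tool_pos: [497.5, -166.5, 10.0]
ee_rot: [-0.0, 0.808, 0.59, 0.0]
wrist_force: [-3.5, 1.8, 17.1]
width: 0.563
finger_force: 63.0
```

Request:
step_arm([
  [[0,0,-0.6],0],
  [[0,0,0],0],
  [[0,0,0],0],
  [[0,0,0],0],
  [[0,0,0],0],
  [[0,0,0],0],
  [[0,0,-3],0],
  [[0,0,-8],0],
  [[0,0,-15],0],
  [[0,0,-25],0],
  [[0,0,-30],0],
  [[0,0,-30],0],
  [[-40,-20,0],0],
  [[-40,-20,0],0],
  [[-40,0,0],0],
  [[-40,0,0],0],
  [[0,0,0],0],
  [[0,0,0],0],
], claw=62)

```text
t: 73.35
tool_pos: [410.8, -306.3, 121.7]
ee_rot: [0.0, 0.808, 0.59, 0.0]
wrist_force: [-0.2, 0.2, -0.4]
width: 0.728
finger_force: 0.0
```

```bash
python3 - <<'E'
from h import *
print(go(0,0,0))
a=robot.camera("top");b=robot.camera("scene")
for n,i,bx in(("top",a,(240,330,175,240)),("scene",b,(190,275,185,235))):
    c=robot.get_calibration(n);r=rectz(crop(tan(i),*bx),c,40);print(n,np.round(r[0][0],1),np.round(r[0][1],1),round(r[0][2],1),np.round(r[1],1))
    for k,v in lids(i,c,80).items(): print(n,k,np.round(v[3],1))
cv2.imwrite("pics/p14.png",np.hstack([cv2.resize(a[120:260,215:355],(400,400),interpolation=2),cv2.resize(b[160:280,175:315],(400,400),interpolation=2)]))
E
```

```text
t73.3 pos [ 410.8 -306.3  121.7] yaw -17.73 F [-0.2  0.2 -0.4] w 0.728 | d [ 166.6 -484.7  121.5]
top [ 513.7 -111. ] [148.2  51.8] 72.3 [ 515.  -108.5   40. ]
top yellow [ 615.1 -111.8   80. ]
top red [ 594.9 -172.    80. ]
top blue [ 575.5 -233.    80. ]
scene [ 516.6 -111.5] [149.8  58. ] 72.4 [ 514. -112.   40.]
scene green [633.2 -52.4  80. ]
scene yellow [ 614.4 -111.2   80. ]
scene red [ 594.5 -171.1   80. ]
scene blue [ 574.5 -232.4   80. ]
```

View pics/p14.png

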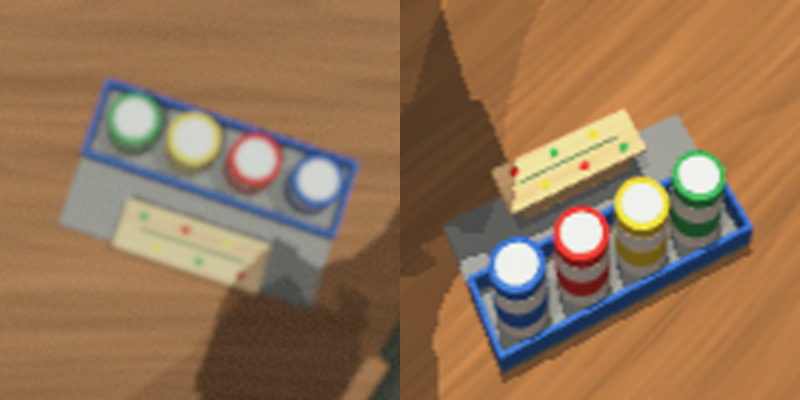

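The last picture shows all four tubs upright in the lane with their lids home. The plate lies flat along the rail, within about 2 mm of its centre.

```bash
python3 -c "
from plant import robot
print(robot.job_done())"
```

```text
the job is handed in; nothing more can be done
None
```

The job is handed in: all four lids were pressed home before any tub was lifted, the four tubs stand upright in the lane, and the name plate was slid out about 4 cm, picked up there and laid flat on the rail within about 2 mm of centre.

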